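# Fetch the sharpening stone and guide from behind the tins

### The job

In the wooden caddy a sharpening stone and a honing guide lie behind a rectangular tin and a round can: first move the tin and the can out onto the plywood board, so that both stand there while you fetch. Then lay the stone in the middle of the black rubber pad, lengthwise with it, and set the guide upright in the middle of the cork mat. Last, put the tin and the can back in the caddy, each on the very spot where it stood, keeping both upright all the while.

Things in the scene. Friction and masses are not known exactly. Their poses are not given: they have to be found in the camera images.
- caddy: Fixed wooden tray, 354 mm wide (y), open to the robot (-x). Floor 10 mm thick, x = -90 to +80 mm; back wall 60 mm high, inner face at x = +80; side walls 50 mm high, inner faces at y = -165 and +165. Origin at bench height, mid-width; z up. On its floor: tin and can in front (x about -50), stone and guide behind (x about +16), at y about -70 and +70 mm, sides drawn anew.
- tin: Loose rectangular metal tin with paper label, 52 (x) x 85 (y) mm, body 115 mm high, with a black screw cap 26 mm in diameter and 12 mm high in the middle of its top (127 mm in all). About 0.4 kg. Origin at the centre of its underside, z up. Must go back within 15 mm of its starting place.
- can: Loose round steel paint can with a lid, 62 mm in diameter, 95 mm high, about 0.45 kg. Origin at the centre of its underside, z up. Must go back within 15 mm of its starting place.
- stone: Loose grey sharpening stone, a plain slab 45 (x) x 120 (y) x 25 (z) mm, about 0.32 kg. Origin at the centre of its underside; y along its length, z up. In the caddy its length runs along the caddy's width, about 40 mm free behind it and only 5 to 25 mm to the tin or can in front.
- guide: Loose honing guide: two parallel aluminium jaws joined by a dark block and two brass rods, 44 (x, over the jaws' outer faces) x 64 (y) x 26 (z) mm, about 0.18 kg. Origin at the centre of its underside; y along the jaws, z up. Grip it over the outer faces of the jaws, along x.
- board: Fixed flat plywood board, 120 (x) x 230 (y) x 9 (z) mm, the side area for the tin and the can, which fit on it side by side along y. Origin at the centre of its underside, on the bench.
- pad: Fixed flat black rubber pad, 80 (x) x 150 (y) x 5 (z) mm, for the stone. Origin at the centre of its underside, y along its length.
- mat: Fixed flat cork mat, 80 (x) x 100 (y) x 4 (z) mm, for the guide. Origin at the centre of its underside.
Mind the look-alikes: they are no part of the job. Of the things shaped like the stone, the grey one is meant.

How it is judged:
On the way, in this order (a step that is already met when the one before it is completed fails the run):
1. the tin and the can both stand upright on the plywood board (x of tin in the frame of board between -0.06 and 0.06 m and y of tin in the frame of board between -0.115 and 0.115 m and z of tin in the frame of board between 0.005 and 0.013 m and angle between each of tin, can's own z axis and vertical below 0.1 rad and x of can in the frame of board between -0.06 and 0.06 m and y of can in the frame of board between -0.115 and 0.115 m and z of can in the frame of board between 0.005 and 0.013 m), for 0.2 s.
2. with both still on the board, the stone lies on the rubber pad and the guide on the cork mat (all of step 1 and horizontal distance between stone and pad below 0.015 m and z of stone in the frame of pad between 0.001 and 0.009 m and angle between the y axis of stone and the y axis of pad, either way round below 0.25 rad and angle between each of stone, guide's own z axis and vertical below 0.1 rad and horizontal distance between guide and mat below 0.015 m and z of guide in the frame of mat between 0 and 0.008 m), for 0.2 s.
At the end, for the whole second after the job is handed in: The stone lies flat on the rubber pad, its middle within 15 mm of the pad's and its length within 0.25 rad of the pad's; the guide stands upright on the cork mat within 15 mm of its middle; the tin and the can stand upright in the caddy, each within 15 mm of where it stood at the start; all at rest (horizontal distance between stone and pad below 0.015 m and z of stone in the frame of pad between 0.001 and 0.009 m and angle between the y axis of stone and the y axis of pad, either way round below 0.25 rad and angle between each of stone, guide, tin, can's own z axis and vertical below 0.1 rad and horizontal distance between guide and mat below 0.015 m and z of guide in the frame of mat between 0 and 0.008 m and distance of each of tin, can from where it was at the start of the episode below 0.015 m and linear speed of each of tin, can, stone, guide below 0.02 m/s); the robot touches nothing.
It fails at once if the tin or the can is tipped by more than 0.6 rad (angle between any of tin, can's own z axis and vertical above 0.6 rad).
It also fails if it takes over 123 s, if anything falls off the work surface, if the arm or the gripper's body presses on something with over 40 N, if the wrist force passes 120 N, or if a joint passes its speed limit or range.

### The arm

A 7-joint arm with a two-finger parallel gripper is mounted at the origin on the work surface. World frame = base frame: x ahead of the robot, y to its left, z up, the work surface at z = 0. Lengths are in m, angles in rad, forces in N, time in s.
With the tool pointing down it reaches from about 0.4 to 0.85 m from the base axis. Payload 10.4 kg.
Tool frame: the origin (TCP) lies at the centre of the arm's flange, where the gripper is bolted on; the fingertips stand 182 mm ahead of it and the grasp point (between the pads) lies r.grasp_offset ahead of it (r.grasp_offset is the distance from the TCP to the grasp point, in m); z points along the fingers, y is the line along which they close (so a half turn about z gives the same grasp; the last joint's range is limited). The gripper opens to 87 mm and grips with 3 to 60 N. Pads are 19 mm wide; open, the fingers measure 117 mm over their backs; the gripper's body (75 mm by 190 mm) begins 51 mm behind the grasp point.
Start: joints at [1.141, 0.332, -0.065, 1.46, 0.022, 1.35, -0.088], TCP at [0.247, -0.574, 0.405] pointing down, gripper open.
Joint ranges: [-2.6, 2.6], [-0.5, 2.12], [-1.47, 1.34], [0.16, 2.42], [-1.27, 4.41], [0.06, 2.06], [-2.6, 2.6]. Speed limits (rad/s): [2.22, 2.22, 2.79, 2.79, 3.14, 3.14, 3.14].

### API

Orientations are given as a unit quaternion [x, y, z, w].
In Python, from bench import status, vision, job, spotter, r gives the robot as it stands. The module is installed in compiled form; this text tells all that it offers.
- The arm moves only by the tool play_rows, never from a script. Its argument "series" is a list of rows, each a list of 6 numbers: the shift along the tool's x, y, z each as a share of 150 mm, from -1 to 1, then the turn, a rotation vector about the tool's x, y, z each as a share of 30 degrees, from -1 to 1. In form: [[x, y, z, ax, ay, az], ...]. A call has 1 to 5 rows; each row is the pose to reach, as a shift and turn from the pose commanded when the call began, along the tool's axes at that moment; what a row does not reach only later rows make up. A row lasts 1/10 s, in which the tool goes at most 50 mm and 8.59 degrees, less where a joint would pass 70% of its speed; a pose out of reach is approached as far as the arm can. A call with a number of a shift or a turn outside -1 to 1 is refused whole. A call with a gripper value outside its range is refused whole. "fingers" is the opening, from -1 (shut) to 1 (fully open), set as the call begins (left out, the last holds). The fingers move at their own pace and stop on an object; "squeeze" is the grip in N (left out, the last holds). Time passes only in rows, so rows that repeat a pose let the fingers close. It gives the time, the measured TCP pose, the force, the opening and the grip force at its end, in the units of the state.
- status.read_state(): the state, without advancing time (a new reading comes with each control period).
- vision.camera(name): name is "scene" or "top" or "wrist"; returns the picture (400x640x3 uint8, blue, green, red); there is no depth.
- vision.calibration(name): a dict with "fx", "fy", "cx", "cy" (pixels), "rvec" (rotation vector, rad) and "tvec" (3), from world to camera coordinates, as OpenCV has them; the wrist camera has in their place "T_tool_cam" (4x4, takes a point from camera to tool coordinates, whose origin is the TCP and whose axes are the flange's). Camera axes: x right, y down, z forward; pixel columns grow to the right and rows downward; lengths in m; the calibration is good to about 2 mm. A picture is of the moment at which its call begins: read the wrist's pose just before it. calibration takes no time and is no camera call.
- job.close_job(): hands the job in; it is judged then, once.
Trained networks look in the newest picture that a camera, given by its name, has taken for a name from the list of things; names that differ only in an ending like _2 or _b are one class to them, and where a whole thing is asked for, a point or a joint stands for the part that bears it (a point fixed in the world has none). Each returns a list of dicts, best first, with "conf" (0 to 1); they miss things now and then, are a little off and sometimes report something else, mostly with a low value. They report only what shows in the picture. A call takes as long as a camera call. They do not tell look-alikes from the thing itself.
- spotter.boxes_of(camera, name): "point" ([x, y, z] in m, in world coordinates, good to about 4 mm: the middle of the surface that is visible of it).
- spotter.regions_of(camera, name): "pixels" (400x640 bool, what is visible of it).
The state is a dict: "time": time; "joint_positions": joint angles; "joint_vel": joint speeds; "joint_torque": joint torques, N m; "ee_pos": TCP position; "eef_rot": TCP orientation; "ft_force": force on the tool from outside, world axes, zero at the start; "torque": the same for the moment, N m; "width": finger opening in m; "grip_force": force on a finger pad.
Only numpy, scipy, OpenCV 4.12 (cv2) and the standard library are available. Lean on these libraries where they do the work, as an engineer would, in place of code of your own. Each camera call takes 0.05 s, during which the arm holds its last target. There are 200 camera calls.

## Working session

There is one attempt and no reset: what is moved stays moved. The work goes in short steps, Python scripts to look and compute and a tool call to move; the robot and the scene stay as the last step left them, time stands still between calls to the robot, and variables do not carry over. Pictures are saved under pics/ and viewed, at most 14 in all, crops included, and the job is handed in when it is done.

Besides the shell and the picture viewer there is one more tool, called after "Emit:" by a JSON object that holds its "api" and its "payload", one argument or row to a line. play_rows: Moves the arm, as the interface text tells. Shift numbers are shares of 150 mm and turn numbers shares of 30 degrees, none past 1 either way. Its arguments: {"type":"object","properties":{"series":{"type":"array","items":{"type":"array","items":{"type":"number"}}},"fingers":{"type":"number"},"squeeze":{"type":"number"}},"required":["series"]}

```bash
mkdir -p pics
cat > h.py <<'E'
import numpy as np, cv2
from scipy.spatial.transform import Rotation as R
from bench import status, vision, job, spotter, r
def proj(name,P):
    c=vision.calibration(name); K=np.array([[c['fx'],0,c['cx']],[0,c['fy'],c['cy']],[0,0,1.]])
    return cv2.projectPoints(np.float64(P).reshape(-1,3),np.float64(c['rvec']),np.float64(c['tvec']),K,None)[0].reshape(-1,2)
def back(name,uv,z):
    c=vision.calibration(name); Rm=cv2.Rodrigues(np.float64(c['rvec']))[0]; t=np.float64(c['tvec']).ravel()
    uv=np.atleast_2d(uv).astype(float)
    d=np.c_[(uv[:,0]-c['cx'])/c['fx'],(uv[:,1]-c['cy'])/c['fy'],np.ones(len(uv))]@Rm
    o=-Rm.T@t
    return o+d*((z-o[2])/d[:,2])[:,None]
E
python3 - <<'E'
from h import *
s=status.read_state(); print(s['time'],s['ee_pos'],s['eef_rot'],s['width'],r.grasp_offset)
for n in ('scene','top'):
    im=vision.camera(n); cv2.imwrite(f'pics/{n}0.png',im)
    c=vision.calibration(n); Rm=cv2.Rodrigues(np.float64(c['rvec']))[0]; print(n,-Rm.T@np.ravel(c['tvec']),c['fx'])
for o in ('caddy','tin','can','stone','guide','board','pad','mat'):
    for d in spotter.boxes_of('top',o):
        print(o,round(d['conf'],2),np.round(d['point'],3),proj('top',d['point']).round()[0])
E
```

```text
0.0 [ 0.24723719 -0.57386751  0.40395558] [ 9.79379909e-01  2.02025898e-01 -1.83582916e-04 -7.05573801e-04] 0.08712230324068479 0.1635
scene [ 0.90985565 -0.608193    0.96060212] 511.2174741509044
top [ 0.24252117 -0.01767651  1.16228047] 512.9674359764416
caddy 0.86 [0.646 0.003 0.008] [324. 116.]
tin 0.68 [0.55  0.071 0.126] [291. 142.]
can 0.8 [ 0.571 -0.076  0.102] [361. 134.]
stone 0.86 [ 0.272 -0.233  0.024] [435. 276.]
stone 0.67 [0.279 0.292 0.022] [196. 275.]
stone 0.58 [ 0.653 -0.063  0.037] [353. 108.]
guide 0.85 [0.646 0.071 0.036] [295. 113.]
board 0.68 [ 0.438 -0.007  0.009] [330. 203.]
pad 0.7 [0.439 0.347 0.006] [177. 205.]
mat 0.72 [ 0.43  -0.346  0.009] [480. 204.]
```

View pics/top0.png

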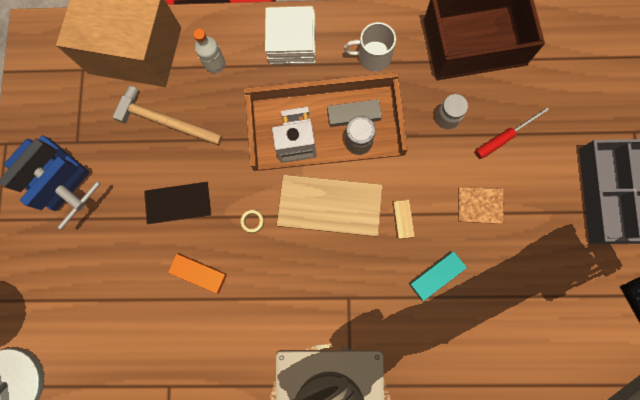

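View pics/scene0.png

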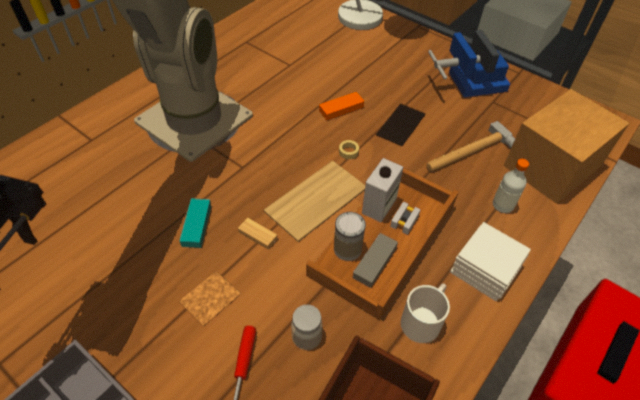

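The grey slab in the caddy at (353,111) is the stone. The orange (197,273) and teal (438,276) slabs are look-alikes. The tin is at (293,138) and the can at (361,133); the small pot outside at (452,110) isn't ours. The guide is at (295,113), board (330,205), pad (178,203) and mat (481,205). Next I'll take an enlarged crop and fit the outlines.

Run:
```python
from h import *
im=cv2.imread('pics/top0.png')
vision.camera('top')
hz=dict(stone=.035,guide=.036,board=.009,pad=.005,mat=.004,caddy=.05,tin=.125,can=.105)
vis=im.copy()
for o,z in hz.items():
    ds=spotter.regions_of('top',o)
    for d in ds[:4]:
        m=d['pixels'].astype(np.uint8); ys,xs=np.nonzero(m)
        cs=max(cv2.findContours(m,0,cv2.CHAIN_APPROX_NONE)[0],key=cv2.contourArea)
        P=back('top',cs[:,0],z)[:,:2]
        (c,sz,a)=cv2.minAreaRect((P*1000).astype(np.float32))
        print(o,round(d['conf'],2),'px',xs.mean().round(1),ys.mean().round(1),'c',np.round(c),'sz',np.round(sz),'ang',round(a,1))
        cv2.drawContours(vis,[cs],-1,(0,0,255),1)
cv2.imwrite('pics/crop1.png',np.hstack([cv2.resize(i[75:175,240:410],None,fx=4.6,fy=5.5,interpolation=2)for i in (im,)]))
```

```text
stone 0.85 px 353.2 112.0 c [643. -65.] sz [ 52. 120.] ang 6.6
stone 0.59 px 196.8 273.4 c [282. 287.] sz [125.  46.] ang 66.2
guide 0.7 px 294.4 114.7 c [640.  71.] sz [33. 63.] ang 7.3
guide 0.46 px 329.2 205.2 c [430.  -5.] sz [226. 120.] ang 82.5
board 0.73 px 329.1 205.0 c [435.  -5.] sz [230. 121.] ang 83.2
pad 0.7 px 176.8 202.6 c [445. 347.] sz [ 80. 150.] ang 7.4
mat 0.87 px 480.4 204.9 c [ 430. -346.] sz [98. 80.] ang 85.9
caddy 0.81 px 324.3 118.3 c [621.   2.] sz [198. 356.] ang 5.0
tin 0.63 px 293.8 142.1 c [549.  66.] sz [83. 85.] ang 8.3
can 0.92 px 359.3 134.9 c [568. -74.] sz [64. 87.] ang 88.9
can 0.73 px 329.6 205.2 c [418.  -6.] sz [212. 114.] ang 83.2
```

View pics/crop1.png

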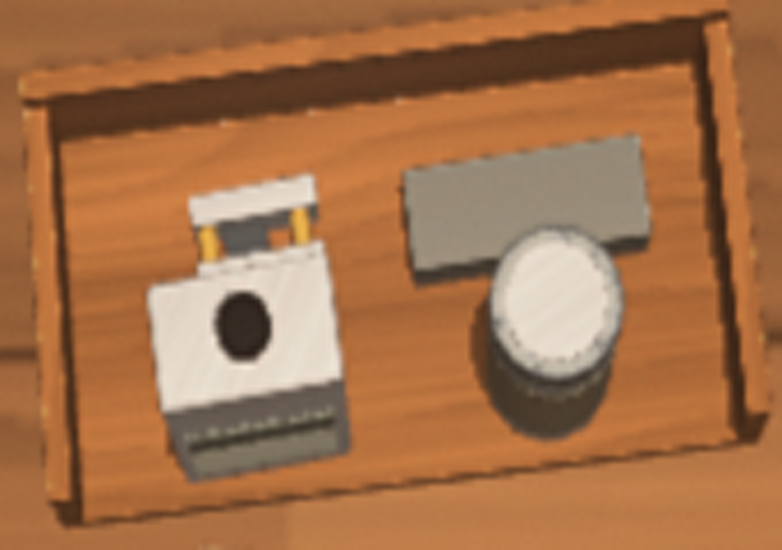

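Run:
```python
from h import *
def w(uv,z): 
    uv=np.array(uv,float); return back('top',(uv+.5)/[4.6,5.5]-.5+[240,75],z)[:,:2]*1000
def quad(n,uv,z):
    P=w(uv,z); print(n,P.mean(0).round(1),'rows tl,tr,br,bl',P.round().tolist())
    for a,b in((0,1),(1,2),(2,3),(3,0)): d=P[b]-P[a]; print('  len',np.hypot(*d).round(),'ang',np.degrees(np.arctan2(d[1],d[0])).round(1))
quad('tin',[(150,291),(326,246),(344,380),(163,411)],.125)
print('cap',w([(244,326)],.137)); print('can',w([(557,303)],.105))
quad('stone',[(404,172),(638,136),(649,237),(414,272)],.035)
print('guide back edge',w([(190,197),(315,174)],.036))
quad('caddyfloor',[(57,140),(692,62),(730,440),(78,522)],.010)
```

```text
tin [565.3  67.8] rows tl,tr,br,bl [[583.0, 112.0], [599.0, 31.0], [545.0, 23.0], [535.0, 106.0]]
  len 83.0 ang -78.6
  len 54.0 ang -171.6
  len 83.0 ang 97.4
  len 48.0 ang 7.5
cap [[563.84991035  67.62115711]]
can [[580.28084081 -75.83826441]]
stone [646.1 -65.4] rows tl,tr,br,bl [[662.0, -4.0], [675.0, -122.0], [630.0, -126.0], [618.0, -9.0]]
  len 118.0 ang -83.6
  len 45.0 ang -174.7
  len 118.0 ang 96.2
  len 44.0 ang 5.8
guide back edge [[652.50177805 103.25125838]
 [661.27730253  40.27381875]]
caddyfloor [618.8   4.5] rows tl,tr,br,bl [[689.0, 175.0], [717.0, -153.0], [549.0, -166.0], [519.0, 162.0]]
  len 329.0 ang -85.1
  len 169.0 ang -175.6
  len 329.0 ang 95.2
  len 171.0 ang 4.4
```

The crop confirms the grey stone behind the can and the guide behind the tin. Measured sizes match the given ones: tin 83x51, stone 118x45. Now I'll write the planner.

```bash
cat > plan.py <<'E'
import json
from h import *
def Rt(phi):  # tool down, tool x at heading phi (deg)
    h=np.radians(phi)/2; return R.from_quat([np.cos(h),np.sin(h),0,0])
def plan(wps,start=None):
    """wps: (x,y,z of grasp point in mm, object yaw deg, mm per row). prints rounded calls"""
    s=status.read_state(); q=R.from_quat(s['eef_rot']); p=np.array(s['ee_pos'])*1000
    for x,y,z,psi,v in wps:
        T=Rt(90+psi); tp=np.array([x,y,z])-T.apply([0,0,r.grasp_offset*1000])
        for _ in range(12):
            d=q.inv().apply(tp-p)/150; a=(q.inv()*T).as_rotvec(degrees=True)/30
            full=max(np.abs(d).max(),np.abs(a).max(),np.linalg.norm(d)*150/(5*v),np.linalg.norm(a)*30/40)
            if np.linalg.norm(d)*150<1 and np.linalg.norm(a)*30<.4: break
            k=1/max(1,full); row=np.round(np.r_[d,a]*k,2 if k<1 else 3)
            n=int(np.clip(np.ceil(max(np.linalg.norm(row[:3])*150/v,np.linalg.norm(row[3:])*30/8.5)-.05),1,5))
            rows=[np.round(row*(i+1)/n,3).tolist() for i in range(n)]; 
            print('->',[x,y,z],json.dumps(rows))
            p=p+q.apply(row[:3]*150); q=q*R.from_rotvec(row[3:]*30,degrees=True)
E
python3 -c "
from plan import *
plan([(564.5,67.7,240,8,48),(564.5,67.7,105,8,35)])"
```

```text
-> [564.5, 67.7, 240] [[0.2, -0.17, 0.0, 0.0, 0.0, -0.138], [0.4, -0.34, 0.0, 0.0, 0.0, -0.276], [0.6, -0.51, 0.0, 0.0, 0.0, -0.414], [0.8, -0.68, 0.0, 0.0, 0.0, -0.552], [1.0, -0.85, 0.0, 0.0, 0.0, -0.69]]
-> [564.5, 67.7, 240] [[0.25, -0.09, 0.0, 0.0, 0.0, -0.138], [0.5, -0.18, 0.0, 0.0, 0.0, -0.275], [0.75, -0.27, 0.0, 0.0, 0.0, -0.413], [1.0, -0.36, 0.0, 0.0, 0.0, -0.55]]
-> [564.5, 67.7, 240] [[0.25, -0.015, 0.0, 0.0, 0.0, -0.13], [0.5, -0.03, 0.0, 0.0, 0.0, -0.26], [0.75, -0.045, 0.0, 0.0, 0.0, -0.39], [1.0, -0.06, 0.0, 0.0, 0.0, -0.52]]
-> [564.5, 67.7, 240] [[0.25, 0.055, 0.002, 0.0, 0.0, -0.135], [0.5, 0.11, 0.005, 0.0, 0.0, -0.27], [0.75, 0.165, 0.008, 0.0, 0.0, -0.405], [1.0, 0.22, 0.01, 0.0, 0.0, -0.54]]
-> [564.5, 67.7, 240] [[0.162, 0.092, -0.001, 0.0, 0.0, -0.095], [0.323, 0.183, -0.002, 0.0, 0.0, -0.19]]
-> [564.5, 67.7, 105] [[0.0, -0.0, 0.225, 0.0, 0.0, 0.0], [0.0, -0.0, 0.45, 0.0, 0.0, 0.0], [0.0, -0.0, 0.675, 0.0, 0.0, 0.0], [0.0, -0.0, 0.9, 0.0, 0.0, 0.0]]
```

Emit:
{"api": "play_rows", "payload": {
  "series": [
    [1,-0.85,0,0,0,-0.69],
    [1,-0.85,0,0,0,-0.69],
    [1,-0.85,0,0,0,-0.69],
    [1,-0.85,0,0,0,-0.69],
    [1,-0.85,0,0,0,-0.69]
  ],
  "fingers": 1
}}

```text
time: 1.45
ee_pos: [0.3384, -0.392, 0.4055]
eef_rot: [0.925, 0.379, 0.001, 0.0]
ft_force: [0.7, -0.8, 0.2]
width: 0.0872
grip_force: 0.0
```

Emit:
{"api": "play_rows", "payload": {
  "series": [
    [1,-0.36,0,0,0,-0.55],
    [1,-0.36,0,0,0,-0.55],
    [1,-0.36,0,0,0,-0.55],
    [1,-0.36,0,0,0,-0.55]
  ]
}}

```text
time: 1.85
ee_pos: [0.4074, -0.2494, 0.4053]
eef_rot: [0.862, 0.507, 0.001, 0.0]
ft_force: [-0.1, -0.1, 0.4]
width: 0.0868
grip_force: 0.0
```

Emit:
{"api": "play_rows", "payload": {
  "series": [
    [1,-0.06,0,0,0,-0.52],
    [1,-0.06,0,0,0,-0.52],
    [1,-0.06,0,0,0,-0.52],
    [1,-0.06,0,0,0,-0.52]
  ]
}}

```text
time: 2.25
ee_pos: [0.473, -0.1134, 0.4053]
eef_rot: [0.785, 0.62, 0.001, -0.0]
ft_force: [-0.1, -1.0, 0.1]
width: 0.087
grip_force: 0.0
```

Emit:
{"api": "play_rows", "payload": {
  "series": [
    [1,0.22,0.01,0,0,-0.54],
    [1,0.22,0.01,0,0,-0.54],
    [1,0.22,0.01,0,0,-0.54],
    [1,0.22,0.01,0,0,-0.54]
  ]
}}

```text
time: 2.65
ee_pos: [0.5402, 0.024, 0.4033]
eef_rot: [0.69, 0.724, 0.002, -0.001]
ft_force: [-1.1, -1.0, -0.6]
width: 0.0868
grip_force: 0.0
```

Run:
```python
from plan import *
s=status.read_state(); print(s['time'],np.round(s['ee_pos'],4),R.from_quat(s['eef_rot']).as_matrix()[:,0].round(3),np.round(s['joint_positions'],2))
plan([(564.5,67.7,240,8,48),(564.5,67.7,105,8,35)])
```

```text
2.65 [0.5402 0.024  0.4033] [-0.048  0.999  0.003] [ 0.47  0.21 -0.68  1.66  0.13  1.32 -0.18]
-> [564.5, 67.7, 240] [[0.283, 0.176, -0.0, 0.002, -0.006, -0.176]]
-> [564.5, 67.7, 105] [[0.0, -0.0, 0.225, 0.0, -0.0, 0.0], [0.0, -0.0, 0.45, 0.0, -0.0, 0.0], [0.0, -0.0, 0.675, 0.0, -0.0, 0.0], [0.0, -0.0, 0.9, 0.0, -0.0, 0.0]]
```

Emit:
{"api": "play_rows", "payload": {
  "series": [
    [0.283,0.176,0,0.002,-0.006,-0.176],
    [0.283,0.176,0,0.002,-0.006,-0.176],
    [0.283,0.176,0,0.002,-0.006,-0.176],
    [0.283,0.176,0,0.002,-0.006,-0.176],
    [0.283,0.176,0,0.002,-0.006,-0.176]
  ]
}}

```text
time: 3.15
ee_pos: [0.5636, 0.0602, 0.4033]
eef_rot: [0.66, 0.751, -0.002, 0.001]
ft_force: [0.2, -0.1, -0.5]
width: 0.0873
grip_force: 0.0
```

Run:
```python
from plan import *
s=status.read_state(); print(s['time'],np.round(s['ee_pos'],4),R.from_quat(s['eef_rot']).as_matrix()[:,0].round(3),np.abs(s['joint_vel']).max())
cv2.imwrite('pics/w1.png',vision.camera('wrist'))
print(vision.calibration('wrist'))
plan([(564.5,67.7,105,8,35)])
```

```text
3.15 [0.5636 0.0602 0.4033] [-0.129  0.992 -0.004] 0.005230761503579272
{'fx': 307.0696992328679, 'fy': 307.0696992328679, 'cx': 321.58677745791096, 'cy': 197.94233587599095, 'T_tool_cam': array([[ 1.66811481e-03, -9.69419691e-01, -2.45403097e-01,
         6.66235190e-02],
       [ 9.99998502e-01,  1.73035293e-03, -3.80023564e-05,
        -9.10765459e-04],
       [ 4.61474201e-04, -2.45402666e-01,  9.69421126e-01,
         1.96696077e-02],
       [ 0.00000000e+00,  0.00000000e+00,  0.00000000e+00,
         1.00000000e+00]])}
-> [564.5, 67.7, 105] [[0.013, 0.003, 0.225, -0.0, 0.002, -0.004], [0.026, 0.006, 0.45, -0.001, 0.004, -0.009], [0.038, 0.01, 0.674, -0.002, 0.006, -0.013], [0.051, 0.013, 0.899, -0.002, 0.008, -0.018]]
```

View pics/w1.png

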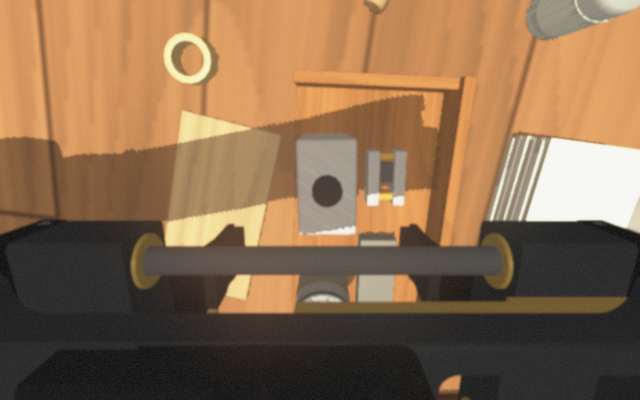

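The tin is at (327,185) with its cap at (327,190), the guide is clear at (386,178), and the stone shows below the tool at (377,270). I'll project these into the world as a check.

```bash
cat >> h.py <<'E'
def wback(uv,z):
    s=status.read_state(); c=vision.calibration('wrist'); T=np.array(c['T_tool_cam']); W=np.eye(4)
    W[:3,:3]=R.from_quat(s['eef_rot']).as_matrix(); W[:3,3]=s['ee_pos']; M=W@T
    uv=np.atleast_2d(uv).astype(float); d=np.c_[(uv[:,0]-c['cx'])/c['fx'],(uv[:,1]-c['cy'])/c['fy'],np.ones(len(uv))]@M[:3,:3].T
    return (M[:3,3]+d*((z-M[2,3])/d[:,2])[:,None])[:,:2]*1000
E
python3 - <<'E'
from plan import *
print('cap',wback([(327,190.5)],.137).round(1)); print('tin corners',wback([(297,139),(357,136),(357,228),(299,235)],.125).round(1).tolist())
print('guide',wback([(367,151),(406,151),(406,205),(366,205)],.036).round(1).tolist())
print('stone far edge',wback([(358,235),(395,235)],.035).round(1).tolist())
E
```

```text
cap [[565.6  70.1]]
tin corners [[535.6, 107.5], [584.5, 116.5], [597.4, 36.9], [546.9, 23.5]]
guide [[608.7, 98.2], [652.2, 104.0], [664.7, 42.1], [618.2, 35.9]]
stone far edge [[615.1, -2.8], [659.4, 3.1]]
```

Emit:
{"api": "play_rows", "payload": {
  "series": [
    [0.015,0.002,0.25,0,0,0],
    [0.03,0.004,0.5,0,0.004,-0.01],
    [0.045,0.008,0.75,0,0.006,-0.014],
    [0.06,0.01,0.9,-0.002,0.008,-0.018],
    [0.06,0.01,0.9,-0.002,0.008,-0.018]
  ]
}}

```text
time: 3.7
ee_pos: [0.5627, 0.0694, 0.2654]
eef_rot: [0.655, 0.755, -0.002, -0.002]
ft_force: [0.2, 0.0, 0.3]
width: 0.0872
grip_force: 0.0
```

Emit:
{"api": "play_rows", "payload": {
  "series": [
    [0,0,0,0,0,0],
    [0,0,0,0,0,0],
    [0,0,0,0,0,0],
    [0,0,0,0,0,0],
    [0,0,0,0,0,0]
  ],
  "fingers": -1,
  "squeeze": 30
}}

```text
time: 4.2
ee_pos: [0.5641, 0.0703, 0.2688]
eef_rot: [0.655, 0.755, 0.001, 0.0]
ft_force: [2.8, 0.2, 1.1]
width: 0.0551
grip_force: 1.2
```

Run:
```python
from plan import *
s=status.read_state(); T=R.from_quat(s['eef_rot']).as_matrix(); print(s['time'],(np.array(s['ee_pos'])+T[:,2]*r.grasp_offset).round(4),T[:,0].round(3),T[:,2].round(3),s['width'],s['grip_force'])
plan([(565,69,145,8,20),(443.5,50,145,8,30),(443.5,50,104.5,8,20)])
```

```text
4.2 [0.5643 0.0704 0.1053] [-0.141  0.99   0.001] [ 0.001  0.001 -1.   ] 0.05509899971203115 1.2001373246312141
-> [565, 69, 145] [[-0.004, 0.002, -0.132, 0.001, -0.0, 0.002], [-0.009, 0.005, -0.264, 0.002, -0.001, 0.004]]
-> [443.5, 50, 145] [[-0.003, -0.164, -0.0, -0.0, -0.0, -0.0], [-0.005, -0.328, -0.0, -0.0, -0.0, -0.0], [-0.008, -0.492, -0.0, -0.0, -0.0, -0.0], [-0.01, -0.656, -0.0, -0.0, -0.0, -0.0], [-0.013, -0.82, -0.0, -0.0, -0.0, -0.0]]
-> [443.5, 50, 104.5] [[0.0, 0.0, 0.135, -0.0, -0.0, -0.0], [0.0, 0.0, 0.27, -0.0, -0.0, -0.0]]
```

Emit:
{"api": "play_rows", "payload": {
  "series": [
    [0,0,0,0,0,0],
    [0,0,0,0,0,0],
    [0,0,0,0,0,0],
    [0,0,0,0,0,0]
  ]
}}

```text
time: 4.6
ee_pos: [0.5643, 0.0704, 0.2688]
eef_rot: [0.655, 0.755, 0.001, 0.0]
ft_force: [2.4, -0.1, 5.7]
width: 0.0515
grip_force: 29.8
```

Emit:
{"api": "play_rows", "payload": {
  "series": [
    [0,0,-0.07,0,0,0],
    [0,0,-0.17,0,0,0],
    [0,0,-0.27,0,0,0],
    [0,0,-0.27,0,0,0]
  ]
}}

```text
time: 5.0
ee_pos: [0.5645, 0.0707, 0.3115]
eef_rot: [0.655, 0.755, 0.002, 0.001]
ft_force: [0.4, 0.5, -5.1]
width: 0.0523
grip_force: 29.8
```

Run:
```python
from plan import *
s=status.read_state(); T=R.from_quat(s['eef_rot']).as_matrix(); print(s['time'],(np.array(s['ee_pos'])+T[:,2]*r.grasp_offset).round(4),T[:,0].round(3),T[:,2].round(3),s['width'],s['grip_force'],s['ft_force'])
plan([(443.5,50,145,8,30),(443.5,50,104.5,8,20)])
```

```text
5.0 [0.5651 0.0709 0.148 ] [-0.141  0.99   0.001] [ 0.003  0.001 -1.   ] 0.052263882421179436 29.830583184957504 [ 0.43052321  0.51566651 -5.1148832 ]
-> [443.5, 50, 145] [[-0.004, -0.164, 0.003, 0.001, -0.0, 0.001], [-0.009, -0.327, 0.007, 0.003, -0.0, 0.002], [-0.013, -0.491, 0.01, 0.004, -0.001, 0.002], [-0.018, -0.654, 0.014, 0.006, -0.001, 0.003], [-0.022, -0.818, 0.017, 0.007, -0.001, 0.004]]
-> [443.5, 50, 104.5] [[-0.0, -0.0, 0.135, -0.0, -0.0, 0.0], [-0.0, -0.0, 0.27, -0.0, -0.0, 0.0]]
```

Emit:
{"api": "play_rows", "payload": {
  "series": [
    [0,-0.14,0,0,0,0],
    [-0.01,-0.34,0,0,0,0],
    [-0.01,-0.54,0,0,0,0],
    [-0.02,-0.72,0,0,0,0],
    [-0.02,-0.81,0,0,0,0]
  ]
}}

```text
time: 5.5
ee_pos: [0.442, 0.0498, 0.3083]
eef_rot: [0.655, 0.755, -0.001, -0.0]
ft_force: [0.6, -0.1, -4.3]
width: 0.0522
grip_force: 29.8
```

Emit:
{"api": "play_rows", "payload": {
  "series": [
    [0,0,0,0,0,0],
    [0,0,0.1,0,0,0],
    [0,0,0.18,0,0,0],
    [0,0,0.18,0,0,0],
    [0,0,0.18,0,0,0]
  ]
}}

```text
time: 6.0
ee_pos: [0.4443, 0.0504, 0.2816]
eef_rot: [0.655, 0.756, 0.0, -0.001]
ft_force: [1.1, 0.1, -4.3]
width: 0.0521
grip_force: 29.8
```

```bash
cat >> plan.py <<'E'
def show():
    s=status.read_state(); T=R.from_quat(s['eef_rot']).as_matrix(); g=np.array(s['ee_pos'])+T[:,2]*r.grasp_offset
    print('t',round(s['time'],2),'grasp',(g*1000).round(1),'psi',np.degrees(np.arctan2(T[1,0],T[0,0])).round(2)-90,'down',T[:,2].round(3),'w',round(s['width']*1000,1),'gf',round(s['grip_force'],1),'F',np.round(s['ft_force'],1),'vel',np.abs(s['joint_vel']).max().round(3))
E
python3 - <<'E'
from plan import *
show(); plan([(443.5,50,104.5,8,20)])
cv2.imwrite('pics/s2.png',vision.camera('scene')); cv2.imwrite('pics/s2c.png',cv2.resize(cv2.imread('pics/s2.png')[130:330,230:490],None,fx=3,fy=3))
E
```

```text
t 6.0 grasp [444.1  50.6 118.1] psi 8.150000000000006 down [-0.001  0.002 -1.   ] w 52.1 gf 29.8 F [ 1.1  0.1 -4.3] vel 0.015
-> [443.5, 50, 104.5] [[-0.002, -0.005, 0.09, -0.002, -0.003, 0.005]]
```

View pics/s2c.png

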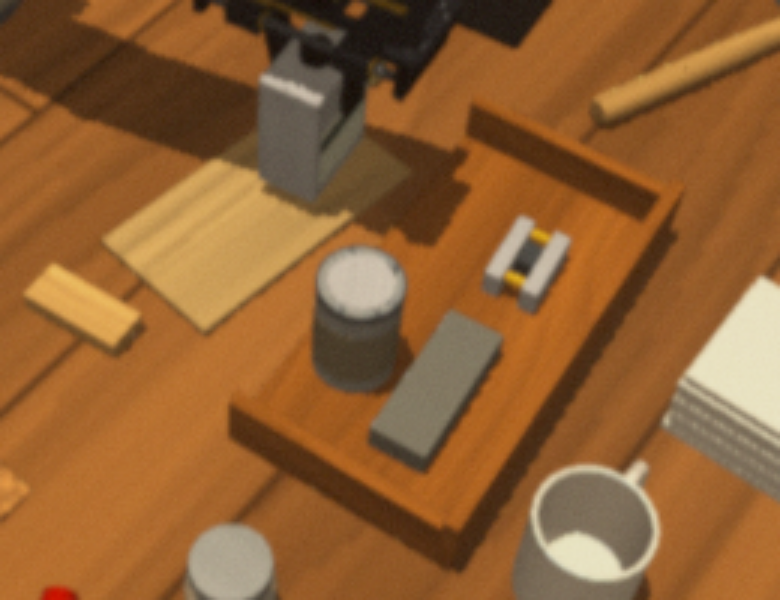

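The tin hangs upright over the board's +y half, with its lower corner at (310,195). The caddy still holds the can, stone and guide. Lowering now.

Emit:
{"api": "play_rows", "payload": {
  "series": [
    [0,-0.005,0.05,0,0,0],
    [0,-0.005,0.09,0,0,0],
    [0,-0.005,0.09,0,0,0],
    [0,-0.005,0.09,0,0,0]
  ]
}}

```text
time: 6.45
ee_pos: [0.4432, 0.0501, 0.268]
eef_rot: [0.655, 0.755, 0.0, -0.001]
ft_force: [0.2, -0.3, -3.2]
width: 0.0519
grip_force: 29.9
```

Emit:
{"api": "play_rows", "payload": {
  "series": [
    [0,0,0,0,0,0],
    [0,0,0,0,0,0],
    [0,0,0,0,0,0],
    [0,0,0,0,0,0],
    [0,0,0,0,0,0]
  ],
  "fingers": 1
}}

```text
time: 6.95
ee_pos: [0.4434, 0.0501, 0.2684]
eef_rot: [0.655, 0.755, 0.0, -0.0]
ft_force: [-0.4, -0.5, 0.2]
width: 0.0828
grip_force: 0.0
```

Run:
```python
from plan import *
show(); plan([(443.5,50,200,8,48),(580,-74,200,6,48),(580,-74,82,6,35)])
```

```text
t 6.95 grasp [443.4  50.2 104.9] psi 8.120000000000005 down [-0.     0.001 -1.   ] w 82.8 gf 0.0 F [-0.4 -0.5  0.2] vel 0.002
-> [443.5, 50, 200] [[-0.0, 0.0, -0.317, 0.0, -0.001, 0.002], [-0.0, 0.001, -0.634, 0.0, -0.002, 0.004]]
-> [580, -74, 200] [[-0.236, 0.196, 0.0, 0.0, 0.0, 0.017], [-0.472, 0.393, 0.0, 0.0, 0.0, 0.034], [-0.709, 0.59, 0.0, 0.0, 0.0, 0.05], [-0.945, 0.786, 0.0, 0.0, 0.0, 0.067]]
-> [580, -74, 82] [[-0.0, -0.0, 0.197, 0.0, 0.0, -0.0], [-0.0, -0.0, 0.394, 0.0, 0.0, -0.0], [-0.0, -0.0, 0.59, 0.0, 0.0, -0.0], [-0.0, -0.0, 0.787, 0.0, 0.0, -0.0]]
```

Emit:
{"api": "play_rows", "payload": {
  "series": [
    [0,0,-0.32,0,0,0],
    [0,0,-0.64,0,0,0],
    [0,0,-0.64,0,0,0]
  ]
}}

```text
time: 7.25
ee_pos: [0.4448, 0.0508, 0.3699]
eef_rot: [0.655, 0.756, 0.003, 0.003]
ft_force: [0.5, 1.0, -0.9]
width: 0.0864
grip_force: 0.0
```

Emit:
{"api": "play_rows", "payload": {
  "series": [
    [-0.945,0.785,0,0,0,0.07],
    [-0.945,0.785,0,0,0,0.07],
    [-0.945,0.785,0,0,0,0.07],
    [-0.945,0.785,0,0,0,0.07],
    [-0.945,0.785,0,0,0,0.07]
  ]
}}

```text
time: 7.75
ee_pos: [0.5819, -0.0782, 0.3625]
eef_rot: [0.671, 0.741, 0.0, -0.001]
ft_force: [-0.5, -0.0, -0.1]
width: 0.0871
grip_force: 0.0
```

Emit:
{"api": "play_rows", "payload": {
  "series": [
    [0,0,0,0,0,0],
    [0,0,0,0,0,0]
  ]
}}

```text
time: 7.95
ee_pos: [0.5795, -0.0725, 0.364]
eef_rot: [0.668, 0.744, 0.0, -0.001]
ft_force: [-0.2, 0.3, -1.1]
width: 0.0868
grip_force: 0.0
```

Run:
```python
from plan import *
show(); cv2.imwrite('pics/w2.png',vision.camera('wrist'))
cv2.imwrite('pics/t2.png',vision.camera('top'))
plan([(580,-75,82,6,35)])
for n in ('stone','guide','can'):
  for d in spotter.boxes_of('wrist',n): print(n,round(d['conf'],2),np.round(d['point'],3))
```

```text
t 7.95 grasp [579.4 -72.3 200.5] psi 6.109999999999999 down [-0.001  0.001 -1.   ] w 86.8 gf 0.0 F [-0.2  0.3 -1.1] vel 0.014
-> [580, -75, 82] [[-0.004, 0.0, 0.198, 0.0, -0.0, 0.001], [-0.008, 0.001, 0.396, 0.0, -0.0, 0.002], [-0.013, 0.002, 0.595, 0.0, -0.001, 0.003], [-0.017, 0.002, 0.793, 0.0, -0.001, 0.004]]
stone 0.83 [ 0.644 -0.056  0.033]
guide 0.94 [0.638 0.074 0.034]
can 0.97 [ 0.58  -0.068  0.105]
can 0.23 [0.465 0.037 0.122]
```

View pics/w2.png

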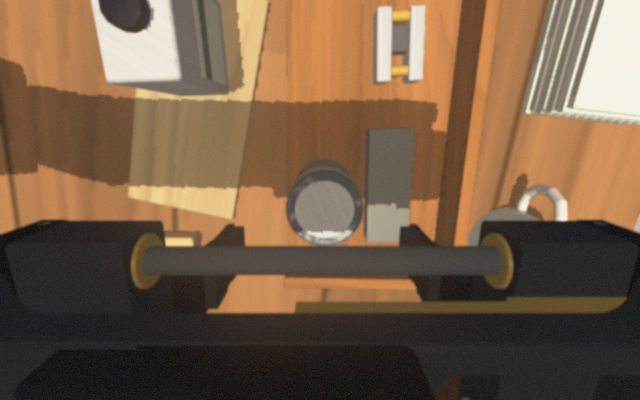

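The can lid is at (325,208). The stone is fully visible at (367–413, 128–241), and the guide at (376–424, 7–81).

Run:
```python
from h import *
print('can',wback([(325,208)],.105).round(1))
def q(uv,z): P=wback(uv,z); print(P.mean(0).round(1),P.round().tolist())
q([(367,128),(413,128),(411,241),(365,241)],.035)
q([(376,7),(424,7),(422,80),(376,81)],.036)
```

```text
can [[581.8 -75.3]]
[647.9 -65.8] [[617.0, -9.0], [662.0, -5.0], [681.0, -122.0], [632.0, -127.0]]
[635.7  67.9] [[610.0, 96.0], [652.0, 101.0], [662.0, 40.0], [619.0, 34.0]]
```

Emit:
{"api": "play_rows", "payload": {
  "series": [
    [-0.01,0.01,0.25,0,0,0],
    [-0.02,0.01,0.5,0,0,0],
    [-0.02,0.01,0.75,0,0,0],
    [-0.02,0.01,0.79,0,0,0],
    [-0.02,0.01,0.79,0,0,0]
  ]
}}

```text
time: 8.7
ee_pos: [0.5816, -0.0762, 0.2455]
eef_rot: [0.669, 0.743, 0.0, -0.001]
ft_force: [0.4, -0.4, 0.6]
width: 0.0874
grip_force: 0.0
```

Emit:
{"api": "play_rows", "payload": {
  "series": [
    [0,0,0,0,0,0],
    [0,0,0,0,0,0],
    [0,0,0,0,0,0],
    [0,0,0,0,0,0],
    [0,0,0,0,0,0]
  ],
  "fingers": -1,
  "squeeze": 30
}}

```text
time: 9.2
ee_pos: [0.5819, -0.0764, 0.2464]
eef_rot: [0.669, 0.743, 0.0, 0.0]
ft_force: [-1.7, 0.1, 6.1]
width: 0.0617
grip_force: 30.0
```

Emit:
{"api": "play_rows", "payload": {
  "series": [
    [0,0,0,0,0,0],
    [0,0,0,0,0,0],
    [0,0,0,0,0,0]
  ]
}}

```text
time: 9.5
ee_pos: [0.582, -0.0764, 0.2464]
eef_rot: [0.669, 0.743, 0.0, 0.0]
ft_force: [-2.3, -0.4, 7.2]
width: 0.0615
grip_force: 30.0
```

Run:
```python
from plan import *
show(); s=status.read_state(); g=82
plan([(581,-75.5,112,6,20),(430,-65,112,6,30),(430,-65,82,6,20)])
```

```text
t 9.5 grasp [582.  -76.3  82.9] psi 6.019999999999996 down [ 0.001  0.001 -1.   ] w 61.5 gf 30.0 F [-2.3 -0.4  7.2] vel 0.002
-> [581, -75.5, 112] [[0.004, -0.003, -0.097, 0.0, -0.0, 0.0], [0.007, -0.006, -0.194, 0.001, -0.001, 0.001]]
-> [430, -65, 112] [[0.034, -0.196, -0.0, 0.0, -0.0, -0.0], [0.068, -0.392, -0.0, 0.0, -0.0, -0.0], [0.102, -0.588, -0.0, 0.0, -0.0, -0.0], [0.136, -0.784, -0.0, 0.0, -0.0, -0.0], [0.17, -0.98, -0.0, 0.0, -0.0, -0.0]]
-> [430, -65, 112] [[0.005, -0.013, -0.0, 0.0, -0.0, -0.0]]
-> [430, -65, 82] [[-0.0, -0.0, 0.1, 0.0, -0.0, -0.0], [-0.0, -0.0, 0.2, 0.0, -0.0, -0.0]]
```

Emit:
{"api": "play_rows", "payload": {
  "series": [
    [0,0,-0.06,0,0,0],
    [0,0,-0.14,0,0,0],
    [0,0,-0.2,0,0,0],
    [0,0,-0.2,0,0,0]
  ]
}}

```text
time: 9.9
ee_pos: [0.5823, -0.0763, 0.2774]
eef_rot: [0.669, 0.743, 0.001, 0.001]
ft_force: [0.2, -0.6, -2.6]
width: 0.0614
grip_force: 30.0
```

Emit:
{"api": "play_rows", "payload": {
  "series": [
    [0.03,-0.17,0,0,0,0],
    [0.07,-0.38,0,0,0,0],
    [0.1,-0.6,0,0,0,0],
    [0.14,-0.82,0,0,0,0],
    [0.17,-0.99,0,0,0,0]
  ]
}}

```text
time: 10.4
ee_pos: [0.4295, -0.0665, 0.2752]
eef_rot: [0.669, 0.743, -0.0, -0.001]
ft_force: [-0.8, 0.2, -2.9]
width: 0.0613
grip_force: 30.0
```

Emit:
{"api": "play_rows", "payload": {
  "series": [
    [0,0,0,0,0,0],
    [0,0,0.08,0,0,0],
    [0,0,0.12,0,0,0],
    [0,0,0.12,0,0,0],
    [0,0,0.12,0,0,0]
  ]
}}

```text
time: 10.9
ee_pos: [0.4318, -0.0665, 0.2572]
eef_rot: [0.669, 0.743, 0.0, -0.001]
ft_force: [0.4, -0.3, -3.7]
width: 0.0614
grip_force: 30.0
```

Run:
```python
from plan import *
show(); plan([(430,-65,82.3,6,20)])
```

```text
t 10.9 grasp [431.6 -66.1  93.7] psi 6.060000000000002 down [-0.001  0.002 -1.   ] w 61.4 gf 30.0 F [ 0.4 -0.3 -3.7] vel 0.012
-> [430, -65, 82.3] [[0.011, -0.011, 0.076, -0.002, -0.004, 0.002]]
```

Emit:
{"api": "play_rows", "payload": {
  "series": [
    [0.01,-0.01,0.04,0,0,0],
    [0.01,-0.01,0.077,0,0,0],
    [0.01,-0.01,0.077,0,0,0],
    [0.01,-0.01,0.077,0,0,0]
  ]
}}

```text
time: 11.3
ee_pos: [0.4297, -0.0653, 0.2459]
eef_rot: [0.669, 0.743, 0.0, -0.001]
ft_force: [-0.3, 1.1, -3.2]
width: 0.0614
grip_force: 30.0
```

Emit:
{"api": "play_rows", "payload": {
  "series": [
    [0,0,0,0,0,0],
    [0,0,0,0,0,0],
    [0,0,0,0,0,0],
    [0,0,0,0,0,0],
    [0,0,0,0,0,0]
  ],
  "fingers": 1
}}

```text
time: 11.8
ee_pos: [0.4298, -0.0653, 0.2462]
eef_rot: [0.669, 0.743, 0.0, -0.0]
ft_force: [0.2, -0.3, 0.8]
width: 0.0858
grip_force: 0.0
```

Run:
```python
from plan import *
show(); plan([(430,-65,180,6,48),(647,-65.6,180,7,48),(647,-65.6,32.5,7,35)])
```

```text
t 11.8 grasp [429.8 -65.2  82.7] psi 6.030000000000001 down [ 0.     0.001 -1.   ] w 85.8 gf 0.0 F [ 0.2 -0.3  0.8] vel 0.002
-> [430, -65, 180] [[0.001, 0.001, -0.324, 0.0, -0.001, 0.0], [0.002, 0.002, -0.649, 0.0, -0.002, 0.001]]
-> [647, -65.6, 180] [[-0.028, 0.25, 0.0, 0.0, 0.0, -0.005], [-0.055, 0.5, 0.0, 0.0, 0.0, -0.01], [-0.082, 0.75, 0.0, 0.0, 0.0, -0.015], [-0.11, 1.0, 0.0, 0.0, 0.0, -0.02]]
-> [647, -65.6, 180] [[-0.024, 0.218, 0.0, 0.0, 0.0, -0.006], [-0.049, 0.437, 0.0, 0.0, 0.0, -0.013]]
-> [647, -65.6, 32.5] [[-0.0, 0.0, 0.197, 0.0, 0.0, -0.0], [-0.0, 0.0, 0.394, 0.0, 0.0, -0.0], [-0.0, 0.0, 0.59, 0.0, 0.0, -0.0], [-0.0, 0.0, 0.787, 0.0, 0.0, -0.0], [-0.0, 0.0, 0.984, 0.0, 0.0, -0.0]]
```

Emit:
{"api": "play_rows", "payload": {
  "series": [
    [0,0,-0.32,0,0,0],
    [0,0,-0.65,0,0,0],
    [0,0,-0.65,0,0,0]
  ]
}}

```text
time: 12.1
ee_pos: [0.4315, -0.0651, 0.3494]
eef_rot: [0.669, 0.743, 0.002, 0.004]
ft_force: [0.7, 0.8, -0.2]
width: 0.0868
grip_force: 0.0
```

Emit:
{"api": "play_rows", "payload": {
  "series": [
    [-0.11,1,0,0,0,-0.02],
    [-0.11,1,0,0,0,-0.02],
    [-0.11,1,0,0,0,-0.02],
    [-0.11,1,0,0,0,-0.02]
  ],
  "fingers": 0.6
}}

```text
time: 12.5
ee_pos: [0.5845, -0.0665, 0.3402]
eef_rot: [0.665, 0.747, 0.001, -0.003]
ft_force: [-0.6, 0.6, -0.6]
width: 0.0705
grip_force: 0.0
```

Emit:
{"api": "play_rows", "payload": {
  "series": [
    [-0.05,0.44,0,0,0,-0.013],
    [-0.05,0.44,0,0,0,-0.013],
    [-0.05,0.44,0,0,0,-0.013],
    [-0.05,0.44,0,0,0,-0.013],
    [-0.05,0.44,0,0,0,-0.013]
  ]
}}

```text
time: 13.0
ee_pos: [0.6463, -0.0659, 0.3438]
eef_rot: [0.663, 0.749, 0.0, -0.0]
ft_force: [-0.2, 1.2, 0.2]
width: 0.0696
grip_force: 0.0
```

Run:
```python
from plan import *
show(); plan([(647,-65.6,33,7,35)])
cv2.imwrite('pics/w3.png',vision.camera('wrist'))
```

```text
t 13.0 grasp [646.3 -65.8 180.3] psi 7.019999999999996 down [-0.     0.001 -1.   ] w 69.6 gf 0.0 F [-0.2  1.2  0.2] vel 0.007
-> [647, -65.6, 33] [[0.0, 0.001, 0.196, -0.0, -0.0, 0.0], [0.0, 0.002, 0.393, -0.0, -0.0, 0.0], [0.001, 0.003, 0.589, -0.001, -0.001, 0.001], [0.001, 0.004, 0.786, -0.001, -0.001, 0.001], [0.001, 0.005, 0.982, -0.001, -0.001, 0.001]]
```

View pics/w3.png

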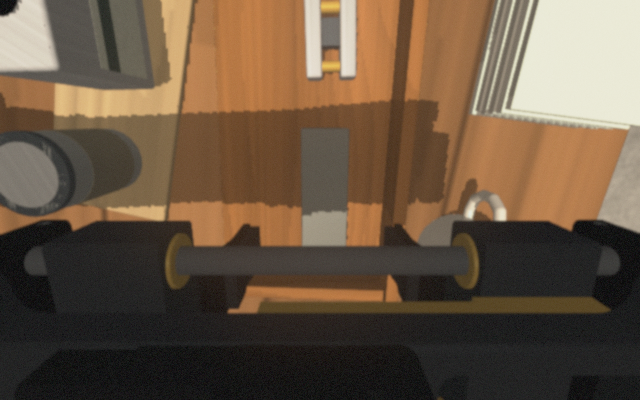

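The stone is centred between the fingers at columns 302–348 and aligned. The can (at left) and the tin stand on the board. Going down.

Emit:
{"api": "play_rows", "payload": {
  "series": [
    [0,0,0.25,0,0,0],
    [0,0.005,0.5,0,0,0],
    [0,0.005,0.75,0,0,0],
    [0,0.005,0.9,0,0,0],
    [0,0.005,0.98,0,0,0]
  ]
}}

```text
time: 13.55
ee_pos: [0.6466, -0.066, 0.1947]
eef_rot: [0.663, 0.749, -0.001, -0.001]
ft_force: [-0.2, -0.2, 0.9]
width: 0.0697
grip_force: 0.0
```

Emit:
{"api": "play_rows", "payload": {
  "series": [
    [0,0,0,0,0,0],
    [0,0,0,0,0,0],
    [0,0,0,0,0,0],
    [0,0,0,0,0,0],
    [0,0,0,0,0,0]
  ],
  "fingers": -1,
  "squeeze": 35
}}

```text
time: 14.05
ee_pos: [0.6483, -0.0656, 0.1979]
eef_rot: [0.663, 0.749, 0.001, 0.0]
ft_force: [-1.9, 0.1, 6.3]
width: 0.0445
grip_force: 35.0
```

Emit:
{"api": "play_rows", "payload": {
  "series": [
    [0,0,0,0,0,0],
    [0,0,0,0,0,0],
    [0,0,0,0,0,0]
  ]
}}

```text
time: 14.35
ee_pos: [0.6483, -0.0657, 0.1979]
eef_rot: [0.663, 0.749, 0.001, 0.0]
ft_force: [-2.1, -0.1, 6.5]
width: 0.0443
grip_force: 35.0
```

Run:
```python
from plan import *
show(); plan([(647,-65.6,183,7,30)])
im=cv2.imread('pics/t2.png')
vision.camera('top')
d=spotter.regions_of('top','pad')+spotter.regions_of('top','mat')
for e,z in zip(d,(.005,.004)):
    m=e['pixels'].astype(np.uint8); cs=max(cv2.findContours(m,0,cv2.CHAIN_APPROX_NONE)[0],key=cv2.contourArea)
    print(e['conf'],cv2.minAreaRect((back('top',cs[:,0],z)[:,:2]*1000).astype(np.float32)))
a=cv2.resize(im[160:240,130:230],None,fx=4,fy=5); b=cv2.resize(im[160:240,430:530],None,fx=4,fy=5); cv2.imwrite('pics/pm.png',np.hstack([a,b]))
```

```text
t 14.35 grasp [648.5 -65.6  34.4] psi 7.010000000000005 down [ 0.002  0.001 -1.   ] w 44.3 gf 35.0 F [-2.1 -0.1  6.5] vel 0.002
-> [647, -65.6, 183] [[0.0, -0.001, -0.198, 0.001, -0.0, 0.0], [0.001, -0.003, -0.396, 0.001, -0.0, 0.0], [0.001, -0.004, -0.595, 0.002, -0.001, 0.0], [0.002, -0.006, -0.793, 0.002, -0.001, 0.0], [0.002, -0.007, -0.991, 0.003, -0.001, 0.0]]
0.93 ((445.5483093261719, 347.255126953125), (79.74018859863281, 149.73895263671875), 7.564208030700684)
0.65 ((429.1268615722656, -371.8494873046875), (47.10682678222656, 77.09571838378906), 85.71907806396484)
```

View pics/pm.png

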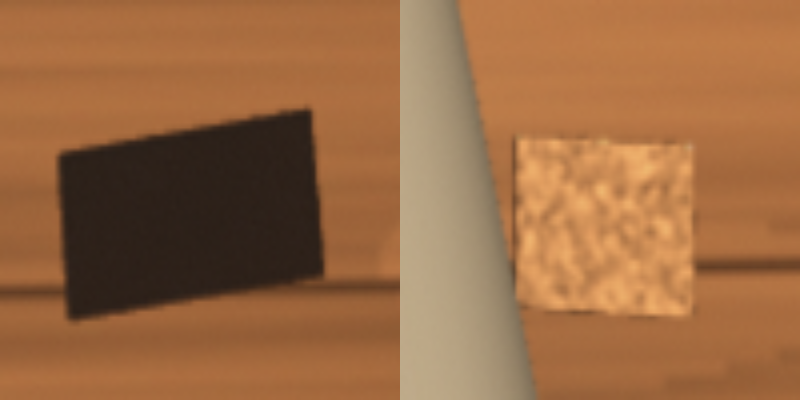

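The pad's centre is (445.5, 347) with yaw 7.5°; its corners in the left crop are (58,154) to (323,275). The mat's centre is (430, -346), seen in the right crop partly beside the arm.

Emit:
{"api": "play_rows", "payload": {
  "series": [
    [0,0,-0.1,0,0,0],
    [0,0,-0.28,0,0,0],
    [0,0,-0.46,0,0,0],
    [0,0,-0.55,0,0,0],
    [0,0,-0.55,0,0,0]
  ]
}}

```text
time: 15.0
ee_pos: [0.6483, -0.0656, 0.2814]
eef_rot: [0.663, 0.749, 0.001, 0.001]
ft_force: [-0.1, -1.4, -3.6]
width: 0.0446
grip_force: 35.0
```

Emit:
{"api": "play_rows", "payload": {
  "series": [
    [0,0,0,0,0,0]
  ]
}}

```text
time: 15.1
ee_pos: [0.6475, -0.0658, 0.2782]
eef_rot: [0.663, 0.749, -0.0, -0.001]
ft_force: [-1.4, -0.4, -3.7]
width: 0.0445
grip_force: 35.0
```

Run:
```python
from plan import *
show(); plan([(445.5,347,117,7.5,35),(445.5,347,30,7.5,25)])
```

```text
t 15.1 grasp [647.3 -65.7 114.7] psi 7.019999999999996 down [-0.001  0.001 -1.   ] w 44.5 gf 35.0 F [-1.4 -0.4 -3.7] vel 0.018
-> [445.5, 347, 117] [[0.2, -0.07, -0.0, -0.0, -0.0, -0.002], [0.4, -0.14, -0.0, -0.0, -0.0, -0.004], [0.6, -0.21, -0.0, -0.0, -0.0, -0.006], [0.8, -0.28, -0.0, -0.0, -0.0, -0.008], [1.0, -0.35, -0.0, -0.0, -0.0, -0.01]]
-> [445.5, 347, 117] [[0.2, -0.068, -0.002, -0.0, -0.0, -0.0], [0.4, -0.136, -0.004, -0.0, -0.0, -0.0], [0.6, -0.204, -0.006, -0.0, -0.0, -0.0], [0.8, -0.272, -0.008, -0.0, -0.0, -0.0], [1.0, -0.34, -0.01, -0.0, -0.0, -0.0]]
-> [445.5, 347, 117] [[0.18, -0.06, -0.0, -0.0, -0.0, -0.001], [0.36, -0.12, -0.0, -0.001, -0.001, -0.002], [0.539, -0.18, -0.001, -0.001, -0.001, -0.004], [0.719, -0.24, -0.001, -0.002, -0.002, -0.005], [0.899, -0.3, -0.001, -0.002, -0.002, -0.006]]
-> [445.5, 347, 30] [[0.0, -0.0, 0.145, -0.0, 0.0, -0.0], [0.0, -0.0, 0.29, -0.0, 0.0, -0.0], [0.001, -0.0, 0.435, -0.0, 0.0, -0.0], [0.001, -0.0, 0.58, -0.0, 0.0, -0.0]]
```

Emit:
{"api": "play_rows", "payload": {
  "series": [
    [0.15,-0.05,0,0,0,0],
    [0.35,-0.12,0,0,0,0],
    [0.57,-0.2,0,0,0,-0.006],
    [0.78,-0.27,0,0,0,-0.008],
    [1,-0.35,0,0,0,-0.01]
  ]
}}

```text
time: 15.6
ee_pos: [0.5762, 0.0774, 0.2774]
eef_rot: [0.661, 0.751, -0.001, -0.001]
ft_force: [1.7, 0.6, -4.0]
width: 0.0451
grip_force: 35.0
```

Emit:
{"api": "play_rows", "payload": {
  "series": [
    [0.2,-0.07,0,0,0,0],
    [0.4,-0.14,0,0,0,0],
    [0.6,-0.2,0,0,0,0],
    [0.8,-0.27,0,0,0,0],
    [1,-0.34,-0.01,0,0,0]
  ]
}}

```text
time: 16.1
ee_pos: [0.5065, 0.2196, 0.2791]
eef_rot: [0.661, 0.751, -0.001, -0.001]
ft_force: [0.8, 0.4, -3.3]
width: 0.0449
grip_force: 35.0
```

Emit:
{"api": "play_rows", "payload": {
  "series": [
    [0.2,-0.07,0,0,0,0],
    [0.4,-0.14,0,0,0,0],
    [0.6,-0.2,0,0,0,0],
    [0.78,-0.26,0,0,0,-0.005],
    [0.9,-0.3,0,0,0,-0.006]
  ]
}}

```text
time: 16.6
ee_pos: [0.4441, 0.3488, 0.2795]
eef_rot: [0.658, 0.753, -0.001, -0.001]
ft_force: [0.1, 1.0, -3.1]
width: 0.045
grip_force: 35.0
```

Emit:
{"api": "play_rows", "payload": {
  "series": [
    [0,0,0.1,0,0,0],
    [0,0,0.25,0,0,0],
    [0,0,0.4,0,0,0],
    [0,0,0.4,0,0,0],
    [0,0,0.4,0,0,0]
  ]
}}

```text
time: 17.1
ee_pos: [0.4458, 0.3467, 0.2202]
eef_rot: [0.659, 0.752, -0.001, -0.001]
ft_force: [0.2, -0.6, -3.6]
width: 0.0448
grip_force: 35.0
```

Run:
```python
from plan import *
show(); plan([(445.5,347,29.5,7.5,25)])
```

```text
t 17.1 grasp [445.4 346.7  56.7] psi 7.480000000000004 down [-0.002  0.    -1.   ] w 44.8 gf 35.0 F [ 0.2 -0.6 -3.6] vel 0.026
-> [445.5, 347, 29.5] [[0.001, -0.0, 0.09, -0.002, -0.0, -0.0], [0.002, -0.001, 0.181, -0.004, -0.001, -0.001]]
```

Emit:
{"api": "play_rows", "payload": {
  "series": [
    [0,0,0.08,0,0,0],
    [0,0,0.15,0,0,0],
    [0,0,0.182,0,0,0],
    [0,0,0.182,0,0,0],
    [0,0,0.182,0,0,0]
  ]
}}

```text
time: 17.6
ee_pos: [0.4458, 0.3473, 0.1936]
eef_rot: [0.659, 0.752, 0.0, -0.0]
ft_force: [-0.3, -0.3, -2.7]
width: 0.0446
grip_force: 35.0
```

```bash
python3 -c "
from plan import *
show()"
```

```text
t 17.6 grasp [445.8 347.5  30.1] psi 7.5 down [-0.     0.001 -1.   ] w 44.6 gf 35.0 F [-0.3 -0.3 -2.7] vel 0.004
```

Emit:
{"api": "play_rows", "payload": {
  "series": [
    [0,0,0,0,0,0],
    [0,0,0,0,0,0],
    [0,0,0,0,0,0],
    [0,0,0,0,0,0]
  ],
  "fingers": 0.6
}}

```text
time: 18.0
ee_pos: [0.4459, 0.3474, 0.1939]
eef_rot: [0.659, 0.752, 0.001, -0.0]
ft_force: [0.5, 0.2, -0.6]
width: 0.0663
grip_force: 0.0
```

Emit:
{"api": "play_rows", "payload": {
  "series": [
    [0,0,-0.3,0,0,0],
    [0,0,-0.6,0,0,0],
    [0,0,-0.95,0,0,0],
    [0,0,-1,0,0,0],
    [0,0,-1,0,0,0]
  ]
}}

```text
time: 18.5
ee_pos: [0.4461, 0.3475, 0.3456]
eef_rot: [0.659, 0.752, 0.002, 0.0]
ft_force: [0.4, 1.2, -0.9]
width: 0.0697
grip_force: 0.0
```

Run:
```python
from plan import *
show(); plan([(636,68.5,180,8,48)])
vision.camera('wrist')
for d in spotter.boxes_of('wrist','stone')+spotter.boxes_of('wrist','pad'): print(d)
for o,z in (('stone',.030),('pad',.005)):
  for e in spotter.regions_of('wrist',o)[:1]:
    m=e['pixels'].astype(np.uint8); cs=max(cv2.findContours(m,0,cv2.CHAIN_APPROX_NONE)[0],key=cv2.contourArea)
    print(o,e['conf'],cv2.minAreaRect(wback(cs[:,0],z).astype(np.float32)))
```

```text
t 18.5 grasp [446.7 348.  182.1] psi 7.480000000000004 down [ 0.003  0.003 -1.   ] w 69.7 gf 0.0 F [ 0.4  1.2 -0.9] vel 0.06
-> [636, 68.5, 180] [[-0.25, 0.125, 0.002, 0.0, -0.0, -0.002], [-0.5, 0.25, 0.005, 0.0, -0.0, -0.005], [-0.75, 0.375, 0.008, 0.0, -0.0, -0.008], [-1.0, 0.5, 0.01, 0.0, -0.0, -0.01]]
-> [636, 68.5, 180] [[-0.25, 0.125, 0.0, 0.002, -0.0, -0.002], [-0.5, 0.25, 0.0, 0.005, -0.0, -0.005], [-0.75, 0.375, 0.0, 0.008, -0.0, -0.008], [-1.0, 0.5, 0.0, 0.01, -0.0, -0.01]]
-> [636, 68.5, 180] [[-0.012, 0.007, 0.003, -0.003, -0.004, 0.003]]
{'point': [0.2933, 0.3248, 0.0231], 'conf': 0.63}
{'point': [0.4431, 0.3526, 0.0286], 'conf': 0.6}
{'point': [0.4476, 0.3723, 0.005], 'conf': 0.67}
stone 0.93 ((442.3744812011719, 348.5126953125), (46.57560729980469, 116.62197875976562), 7.122143745422363)
pad 0.91 ((442.8134460449219, 350.3277282714844), (79.93518829345703, 141.4714813232422), 6.9503397941589355)
```

The stone is within about 2 mm and 0.2° of the pad. Now the guide.

Emit:
{"api": "play_rows", "payload": {
  "series": [
    [-1,0.5,0,0,0,-0.01],
    [-1,0.5,0,0,0,-0.01],
    [-1,0.5,0,0,0,-0.01],
    [-1,0.5,0,0,0,-0.01],
    [-1,0.5,0,0,0,-0.01]
  ]
}}

```text
time: 19.25
ee_pos: [0.5415, 0.2048, 0.342]
eef_rot: [0.659, 0.752, -0.001, -0.001]
ft_force: [-0.4, -0.1, 0.2]
width: 0.07
grip_force: 0.0
```

Emit:
{"api": "play_rows", "payload": {
  "series": [
    [-1,0.5,0,0,0,-0.01],
    [-1,0.5,0,0,0,-0.01],
    [-1,0.5,0,0,0,-0.01],
    [-1,0.5,0,0,0,-0.01],
    [-1,0.5,0,0,0,-0.01]
  ]
}}

```text
time: 19.75
ee_pos: [0.6353, 0.0679, 0.342]
eef_rot: [0.657, 0.754, -0.0, -0.001]
ft_force: [-0.7, 0.4, 0.8]
width: 0.0699
grip_force: 0.0
```

Run:
```python
from plan import *
show(); plan([(636,68.5,33,8,35)])
cv2.imwrite('pics/w4.png',vision.camera('wrist'))
```

```text
t 19.75 grasp [635.   68.  178.5] psi 7.909999999999997 down [-0.002  0.001 -1.   ] w 69.9 gf 0.0 F [-0.7  0.4  0.8] vel 0.058
-> [636, 68.5, 33] [[0.0, 0.001, 0.194, -0.001, -0.0, -0.001], [0.001, 0.003, 0.388, -0.001, -0.001, -0.001], [0.001, 0.004, 0.582, -0.002, -0.001, -0.002], [0.002, 0.006, 0.776, -0.002, -0.002, -0.002], [0.002, 0.007, 0.97, -0.003, -0.002, -0.003]]
```

View pics/w4.png

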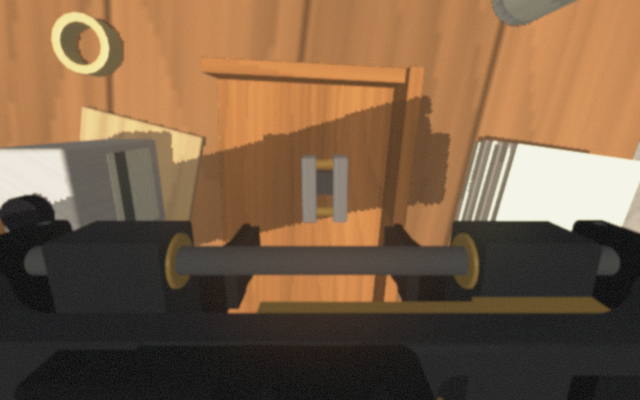

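The guide is centred between the fingers at (325,189), with its jaws at columns 302 and 348. Going down.

Emit:
{"api": "play_rows", "payload": {
  "series": [
    [0,0,0.25,0,0,0],
    [0,0.005,0.5,0,0,0],
    [0,0.005,0.75,0,0,0],
    [0,0.005,0.9,0,0,0],
    [0,0.005,0.985,0,0,0]
  ]
}}

```text
time: 20.3
ee_pos: [0.6334, 0.0729, 0.1934]
eef_rot: [0.654, 0.757, -0.0, -0.002]
ft_force: [0.1, -0.1, 0.6]
width: 0.0692
grip_force: 0.0
```

Emit:
{"api": "play_rows", "payload": {
  "series": [
    [0,0,0,0,0,0],
    [0,0,0,0,0,0],
    [0,0,0,0,0,0],
    [0,0,0,0,0,0],
    [0,0,0,0,0,0]
  ],
  "fingers": -1,
  "squeeze": 25
}}

```text
time: 20.8
ee_pos: [0.6354, 0.0703, 0.1965]
eef_rot: [0.655, 0.755, 0.001, -0.0]
ft_force: [-0.2, 0.6, 3.7]
width: 0.0439
grip_force: 25.0
```

Emit:
{"api": "play_rows", "payload": {
  "series": [
    [0,0,0,0,0,0],
    [0,0,0,0,0,0],
    [0,0,0,0,0,0]
  ]
}}

```text
time: 21.1
ee_pos: [0.6355, 0.0703, 0.1965]
eef_rot: [0.655, 0.755, 0.001, -0.0]
ft_force: [-0.6, 1.3, 6.1]
width: 0.0438
grip_force: 25.0
```

Run:
```python
from plan import *
show(); plan([(636,68.5,183,8,30)])
```

```text
t 21.1 grasp [635.6  70.5  33. ] psi 8.099999999999994 down [ 0.001  0.001 -1.   ] w 43.8 gf 25.0 F [-0.6  1.3  6.1] vel 0.002
-> [636, 68.5, 183] [[-0.002, 0.0, -0.2, 0.0, -0.0, 0.0], [-0.004, 0.0, -0.4, 0.0, -0.0, 0.0], [-0.006, 0.0, -0.6, 0.0, -0.0, 0.0], [-0.008, 0.0, -0.8, 0.0, -0.0, 0.0], [-0.01, 0.0, -1.0, 0.0, -0.0, 0.0]]
```

Emit:
{"api": "play_rows", "payload": {
  "series": [
    [0,0,-0.12,0,0,0],
    [0,0,-0.32,0,0,0],
    [0,0,-0.55,0,0,0],
    [0,0,-0.78,0,0,0],
    [0,0,-0.95,0,0,0]
  ]
}}

```text
time: 21.6
ee_pos: [0.6351, 0.07, 0.3415]
eef_rot: [0.655, 0.755, 0.001, 0.0]
ft_force: [0.8, -0.8, -1.4]
width: 0.0438
grip_force: 25.0
```

Emit:
{"api": "play_rows", "payload": {
  "series": [
    [0,0,0,0,0,0],
    [0,0,0,0,0,0],
    [0,0,0,0,0,0]
  ]
}}

```text
time: 21.9
ee_pos: [0.6348, 0.0696, 0.337]
eef_rot: [0.655, 0.755, -0.001, -0.001]
ft_force: [-0.4, 0.3, -2.7]
width: 0.0438
grip_force: 25.0
```

Run:
```python
from plan import *
show(); plan([(430,-345,175,-3,35),(430,-345,40,-3,25)])
```

```text
t 21.9 grasp [634.4  69.6 173.5] psi 8.090000000000003 down [-0.002  0.001 -1.   ] w 43.8 gf 25.0 F [-0.4  0.3 -2.7] vel 0.011
-> [430, -345, 175] [[-0.192, -0.132, -0.0, -0.0, -0.0, 0.028], [-0.384, -0.264, -0.0, -0.0, -0.0, 0.056], [-0.576, -0.396, -0.0, -0.0, -0.0, 0.084], [-0.768, -0.528, -0.0, -0.0, -0.0, 0.112], [-0.96, -0.66, -0.0, -0.0, -0.0, 0.14]]
-> [430, -345, 175] [[-0.2, -0.116, -0.0, -0.0, -0.0, 0.028], [-0.4, -0.232, -0.0, -0.0, -0.0, 0.056], [-0.6, -0.348, -0.0, -0.0, -0.0, 0.084], [-0.8, -0.464, -0.0, -0.0, -0.0, 0.112], [-1.0, -0.58, -0.0, -0.0, -0.0, 0.14]]
-> [430, -345, 175] [[-0.171, -0.083, -0.002, -0.001, -0.0, 0.022], [-0.342, -0.166, -0.004, -0.002, -0.0, 0.045], [-0.514, -0.25, -0.006, -0.003, -0.001, 0.068], [-0.685, -0.333, -0.008, -0.004, -0.001, 0.09]]
-> [430, -345, 40] [[-0.0, 0.0, 0.166, -0.0, 0.0, -0.0], [-0.0, 0.0, 0.332, -0.0, 0.0, -0.0], [-0.0, 0.0, 0.498, -0.0, 0.0, -0.0], [-0.0, 0.0, 0.664, -0.0, 0.0, -0.0], [-0.0, 0.0, 0.83, -0.0, 0.0, -0.0]]
-> [430, -345, 40] [[-0.0, 0.001, 0.07, -0.0, 0.0, -0.0]]
```

Emit:
{"api": "play_rows", "payload": {
  "series": [
    [-0.15,-0.1,0,0,0,0.02],
    [-0.35,-0.24,0,0,0,0.05],
    [-0.55,-0.38,0,0,0,0.08],
    [-0.76,-0.52,0,0,0,0.11],
    [-0.96,-0.66,0,0,0,0.14]
  ]
}}

```text
time: 22.4
ee_pos: [0.5562, -0.0882, 0.3367]
eef_rot: [0.683, 0.73, -0.0, -0.001]
ft_force: [1.3, 0.2, -1.6]
width: 0.0437
grip_force: 25.0
```

Emit:
{"api": "play_rows", "payload": {
  "series": [
    [-0.2,-0.12,0,0,0,0.03],
    [-0.4,-0.23,0,0,0,0.06],
    [-0.6,-0.35,0,0,0,0.08],
    [-0.8,-0.46,0,0,0,0.11],
    [-1,-0.58,0,0,0,0.14]
  ]
}}

```text
time: 22.9
ee_pos: [0.4797, -0.2433, 0.3367]
eef_rot: [0.709, 0.705, 0.0, -0.001]
ft_force: [0.0, -0.8, -1.1]
width: 0.0439
grip_force: 25.0
```

Emit:
{"api": "play_rows", "payload": {
  "series": [
    [-0.2,-0.1,0,0,0,0.02],
    [-0.4,-0.2,0,0,0,0.05],
    [-0.57,-0.28,0,0,0,0.07],
    [-0.685,-0.333,0,0,0,0.09],
    [-0.685,-0.333,0,0,0,0.09]
  ]
}}

```text
time: 23.4
ee_pos: [0.4286, -0.3472, 0.3367]
eef_rot: [0.727, 0.687, -0.0, -0.001]
ft_force: [-1.0, 0.7, -1.9]
width: 0.0443
grip_force: 25.0
```

Emit:
{"api": "play_rows", "payload": {
  "series": [
    [0,0,0.12,0,0,0],
    [0,0,0.32,0,0,0],
    [0,0,0.52,0,0,0],
    [0,0,0.7,0,0,0],
    [0,0,0.7,0,0,0]
  ]
}}

```text
time: 23.9
ee_pos: [0.4296, -0.3426, 0.229]
eef_rot: [0.725, 0.689, 0.0, -0.004]
ft_force: [-0.7, 0.9, -1.0]
width: 0.0438
grip_force: 25.0
```

Emit:
{"api": "play_rows", "payload": {
  "series": [
    [0,0,0,0,0,0],
    [0,0,0,0,0,0]
  ]
}}

```text
time: 24.1
ee_pos: [0.4312, -0.3445, 0.2343]
eef_rot: [0.725, 0.689, 0.001, 0.001]
ft_force: [0.2, -0.0, -2.0]
width: 0.0437
grip_force: 25.0
```

Run:
```python
from plan import *
show(); plan([(430,-345,27.5,-4,25)])
cv2.imwrite('pics/w5.png',vision.camera('wrist'))
```

```text
t 24.1 grasp [ 431.5 -344.5   70.8] psi -2.9599999999999937 down [ 0.002 -0.    -1.   ] w 43.7 gf 25.0 F [ 0.2 -0.  -2. ] vel 0.007
-> [430, -345, 27.5] [[-0.002, -0.004, 0.144, 0.002, 0.0, 0.018], [-0.004, -0.008, 0.289, 0.003, 0.0, 0.035]]
```

View pics/w5.png

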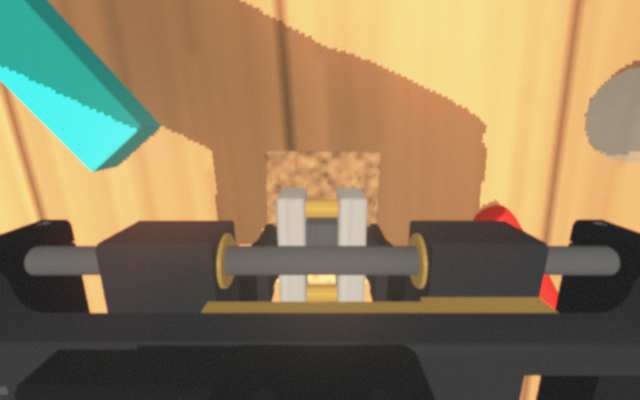

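The guide is level at columns 278–365, over the mat at columns 266–380. I'll check the far edges along y.

Run:
```python
from h import *
print(wback([(266,152),(380,152)],.004).round(1).tolist(), wback([(292,189),(351,189)],.0738).round(1).tolist())
```

```text
[[395.1, -297.4], [472.7, -301.4]] [[418.4, -308.9], [446.1, -310.3]]
```

Emit:
{"api": "play_rows", "payload": {
  "series": [
    [0,-0.005,0.1,0,0,0.02],
    [0,-0.008,0.2,0,0,0.03],
    [0,-0.008,0.27,0,0,0.035],
    [0,-0.008,0.287,0,0,0.035],
    [0,-0.008,0.287,0,0,0.035]
  ]
}}

```text
time: 24.65
ee_pos: [0.4288, -0.3444, 0.1892]
eef_rot: [0.732, 0.682, -0.0, -0.001]
ft_force: [-4.2, 2.5, 6.0]
width: 0.0437
grip_force: 25.0
```

```bash
python3 -c "
from plan import *
show()"
```

```text
t 24.65 grasp [ 428.5 -344.1   25.7] psi -4.069999999999993 down [-0.002  0.002 -1.   ] w 43.7 gf 25.0 F [-4.2  2.5  6. ] vel 0.004
```

Emit:
{"api": "play_rows", "payload": {
  "series": [
    [0,0,-0.04,0,0,0],
    [-0.03,0,-0.04,0,0,0],
    [-0.03,0,-0.005,0,0,0],
    [-0.03,0,-0.005,0,0,0]
  ]
}}

```text
time: 25.05
ee_pos: [0.4284, -0.3491, 0.1894]
eef_rot: [0.732, 0.681, 0.0, -0.001]
ft_force: [-0.6, -0.2, -1.2]
width: 0.0438
grip_force: 25.0
```

Emit:
{"api": "play_rows", "payload": {
  "series": [
    [0,0,0,0,0,0],
    [0,0,0,0,0,0],
    [0,0,0,0,0,0],
    [0,0,0,0,0,0]
  ],
  "fingers": 0.5
}}

```text
time: 25.45
ee_pos: [0.4289, -0.349, 0.1906]
eef_rot: [0.732, 0.682, 0.0, -0.0]
ft_force: [-0.2, 0.4, -0.1]
width: 0.0635
grip_force: 0.0
```

Emit:
{"api": "play_rows", "payload": {
  "series": [
    [0,0,-0.25,0,0,0],
    [0,0,-0.55,0,0,0],
    [0,0,-0.85,0,0,0],
    [0,0,-1,0,0,0],
    [0,0,-1,0,0,0]
  ]
}}

```text
time: 25.95
ee_pos: [0.4298, -0.3494, 0.3445]
eef_rot: [0.732, 0.682, 0.0, 0.003]
ft_force: [-0.1, -0.6, -0.2]
width: 0.0655
grip_force: 0.0
```

Run:
```python
from plan import *
show(); plan([(443.4,50.2,205,8.1,48)])
vision.camera('wrist')
for o,z in (('guide',.030),('mat',.004)):
  for e in spotter.regions_of('wrist',o)[:1]:
    m=e['pixels'].astype(np.uint8); cs=max(cv2.findContours(m,0,cv2.CHAIN_APPROX_NONE)[0],key=cv2.contourArea)
    print(o,e['conf'],cv2.minAreaRect(wback(cs[:,0],z).astype(np.float32)))
```

```text
t 25.95 grasp [ 430.5 -350.   181. ] psi -4.049999999999997 down [ 0.005 -0.004 -1.   ] w 65.5 gf 0.0 F [-0.1 -0.6 -0.2] vel 0.066
-> [443.4, 50.2, 205] [[0.25, -0.01, -0.015, 0.0, 0.0, -0.038], [0.5, -0.02, -0.03, 0.0, 0.0, -0.075], [0.75, -0.03, -0.045, 0.0, 0.0, -0.112], [1.0, -0.04, -0.06, 0.0, 0.0, -0.15]]
-> [443.4, 50.2, 205] [[0.25, 0.01, -0.018, 0.0, 0.0, -0.038], [0.5, 0.02, -0.035, 0.0, 0.0, -0.075], [0.75, 0.03, -0.053, 0.0, 0.0, -0.112], [1.0, 0.04, -0.07, 0.0, 0.0, -0.15]]
-> [443.4, 50.2, 205] [[0.219, 0.029, -0.013, 0.003, 0.003, -0.035], [0.439, 0.057, -0.026, 0.005, 0.005, -0.07], [0.658, 0.086, -0.039, 0.008, 0.008, -0.105]]
guide 0.69 ((425.03289794921875, -345.27886962890625), (64.80624389648438, 43.702354431152344), 86.92253112792969)
mat 0.59 ((427.52874755859375, -343.8817443847656), (98.86692810058594, 79.41490936279297), 86.07791137695312)
```

The guide is within about 3 mm of the mat's centre. Now back for the tin.

Emit:
{"api": "play_rows", "payload": {
  "series": [
    [1,-0.04,-0.06,0,0,-0.15],
    [1,-0.04,-0.06,0,0,-0.15],
    [1,-0.04,-0.06,0,0,-0.15],
    [1,-0.04,-0.06,0,0,-0.15],
    [1,-0.04,-0.06,0,0,-0.15]
  ],
  "fingers": 1
}}

```text
time: 26.6
ee_pos: [0.4333, -0.1982, 0.3486]
eef_rot: [0.704, 0.711, -0.0, -0.001]
ft_force: [-0.6, -0.7, -0.2]
width: 0.0862
grip_force: 0.0
```

Emit:
{"api": "play_rows", "payload": {
  "series": [
    [1,0.04,-0.07,0,0,-0.15],
    [1,0.04,-0.07,0,0,-0.15],
    [1,0.04,-0.07,0,0,-0.15],
    [1,0.04,-0.07,0,0,-0.15],
    [1,0.04,-0.07,0,0,-0.15]
  ]
}}

```text
time: 27.1
ee_pos: [0.4383, -0.0496, 0.3597]
eef_rot: [0.676, 0.737, 0.0, -0.001]
ft_force: [0.8, -1.9, -1.1]
width: 0.0871
grip_force: 0.0
```

Emit:
{"api": "play_rows", "payload": {
  "series": [
    [0.66,0.086,-0.04,0,0,-0.105],
    [0.66,0.086,-0.04,0,0,-0.105],
    [0.66,0.086,-0.04,0,0,-0.105],
    [0.66,0.086,-0.04,0,0,-0.105],
    [0.66,0.086,-0.04,0,0,-0.105]
  ]
}}

```text
time: 27.6
ee_pos: [0.4429, 0.0484, 0.3657]
eef_rot: [0.657, 0.754, -0.0, -0.001]
ft_force: [0.1, 0.5, 0.9]
width: 0.0871
grip_force: 0.0
```

Emit:
{"api": "play_rows", "payload": {
  "series": [
    [0,0,0,0,0,0],
    [0,0,0,0,0,0]
  ]
}}

```text
time: 27.8
ee_pos: [0.4427, 0.0494, 0.3661]
eef_rot: [0.656, 0.755, 0.0, -0.001]
ft_force: [-0.0, -0.4, 0.3]
width: 0.087
grip_force: 0.0
```

Run:
```python
from plan import *
show(); plan([(443.4,50.2,104.9,8.1,35)])
vision.camera('wrist')
for n in ('tin','can'):
  for d in spotter.boxes_of('wrist',n): print(n,round(d['conf'],2),np.round(d['point'],3))
```

```text
t 27.8 grasp [442.6  49.6 202.6] psi 7.969999999999999 down [-0.001  0.001 -1.   ] w 87.0 gf 0.0 F [-0.  -0.4  0.3] vel 0.009
-> [443.4, 50.2, 104.9] [[0.001, 0.002, 0.217, -0.0, -0.001, -0.001], [0.003, 0.003, 0.434, -0.001, -0.001, -0.003], [0.004, 0.005, 0.651, -0.001, -0.002, -0.004]]
tin 0.64 [0.445 0.062 0.122]
tin 0.34 [ 0.424 -0.04   0.097]
can 0.56 [ 0.424 -0.039  0.096]
```

Emit:
{"api": "play_rows", "payload": {
  "series": [
    [0,0,0.25,0,0,0],
    [0,0.005,0.5,0,0,0],
    [0,0.005,0.65,0,0,-0.005],
    [0.004,0.005,0.65,0,0,-0.005],
    [0.004,0.005,0.65,0,0,-0.005]
  ]
}}

```text
time: 28.45
ee_pos: [0.4435, 0.0517, 0.2694]
eef_rot: [0.654, 0.756, 0.0, -0.001]
ft_force: [0.1, -0.1, 0.0]
width: 0.0873
grip_force: 0.0
```

Emit:
{"api": "play_rows", "payload": {
  "series": [
    [0,0,0,0,0,0],
    [0,0,0,0,0,0],
    [0,0,0,0,0,0],
    [0,0,0,0,0,0],
    [0,0,0,0,0,0]
  ],
  "fingers": -1,
  "squeeze": 30
}}

```text
time: 28.95
ee_pos: [0.4433, 0.0514, 0.2691]
eef_rot: [0.654, 0.756, 0.0, -0.0]
ft_force: [-0.3, -0.2, 0.2]
width: 0.0548
grip_force: 0.0
```

Emit:
{"api": "play_rows", "payload": {
  "series": [
    [0,0,0,0,0,0],
    [0,0,0,0,0,0],
    [0,0,0,0,0,0],
    [0,0,0,0,0,0],
    [0,0,0,0,0,0]
  ]
}}

```text
time: 29.45
ee_pos: [0.4433, 0.0515, 0.269]
eef_rot: [0.654, 0.756, 0.0, -0.0]
ft_force: [-2.2, -1.1, 4.3]
width: 0.0519
grip_force: 30.0
```

Emit:
{"api": "play_rows", "payload": {
  "series": [
    [0,0,-0.07,0,0,0],
    [0,0,-0.17,0,0,0],
    [0,0,-0.27,0,0,0],
    [0,0,-0.27,0,0,0],
    [0,0,-0.27,0,0,0]
  ]
}}

```text
time: 29.95
ee_pos: [0.4431, 0.0513, 0.3091]
eef_rot: [0.655, 0.756, 0.0, -0.0]
ft_force: [-0.5, 0.1, -4.9]
width: 0.0519
grip_force: 30.0
```

Run:
```python
from plan import *
show(); plan([(564.8,69.8,145,8.1,30),(564.8,69.8,120,8.1,30)])
```

```text
t 29.95 grasp [443.   51.4 145.6] psi 8.239999999999995 down [-0.     0.001 -1.   ] w 51.9 gf 30.0 F [-0.5  0.1 -4.9] vel 0.015
-> [564.8, 69.8, 145] [[0.001, 0.164, 0.001, -0.0, -0.0, 0.001], [0.002, 0.328, 0.002, -0.0, -0.0, 0.002], [0.004, 0.493, 0.002, -0.0, -0.001, 0.003], [0.005, 0.657, 0.003, -0.0, -0.001, 0.004], [0.006, 0.821, 0.004, -0.0, -0.001, 0.005]]
-> [564.8, 69.8, 120] [[-0.0, -0.0, 0.166, -0.0, -0.0, -0.0]]
```

Emit:
{"api": "play_rows", "payload": {
  "series": [
    [0,0.14,0,0,0,0],
    [0,0.34,0,0,0,0],
    [0.01,0.54,0,0,0,0],
    [0.01,0.72,0,0,0,0],
    [0.015,0.82,0,0,0,0]
  ]
}}

```text
time: 30.45
ee_pos: [0.5661, 0.0712, 0.3075]
eef_rot: [0.655, 0.756, 0.0, -0.001]
ft_force: [0.5, -0.4, -4.6]
width: 0.0518
grip_force: 30.0
```

Emit:
{"api": "play_rows", "payload": {
  "series": [
    [0,0,0,0,0,0],
    [0,0,0.1,0,0,0],
    [0,0,0.18,0,0,0],
    [0,0,0.18,0,0,0],
    [0,0,0.18,0,0,0]
  ]
}}

```text
time: 30.95
ee_pos: [0.5641, 0.0711, 0.2818]
eef_rot: [0.654, 0.756, -0.0, -0.001]
ft_force: [0.0, 0.6, -4.2]
width: 0.0517
grip_force: 30.0
```

Run:
```python
from plan import *
show(); plan([(564.6,71.3,106.3,8.1,20)])
```

```text
t 30.95 grasp [563.9  71.2 118.3] psi 8.25 down [-0.001  0.001 -1.   ] w 51.7 gf 30.0 F [ 0.   0.6 -4.2] vel 0.022
-> [564.6, 71.3, 106.3] [[0.001, 0.003, 0.08, -0.002, -0.002, 0.005]]
```

Emit:
{"api": "play_rows", "payload": {
  "series": [
    [0,0.003,0.04,0,0,0.005],
    [0,0.003,0.082,0,0,0.005],
    [0,0.003,0.082,0,0,0.005],
    [0,0.003,0.082,0,0,0.005]
  ]
}}

```text
time: 31.35
ee_pos: [0.565, 0.0714, 0.2698]
eef_rot: [0.655, 0.755, 0.0, -0.0]
ft_force: [0.4, 0.1, -4.7]
width: 0.0519
grip_force: 30.0
```

Emit:
{"api": "play_rows", "payload": {
  "series": [
    [0,0,0,0,0,0],
    [0,0,0,0,0,0],
    [0,0,0,0,0,0],
    [0,0,0,0,0,0],
    [0,0,0,0,0,0]
  ],
  "fingers": 1
}}

```text
time: 31.85
ee_pos: [0.5652, 0.0714, 0.2702]
eef_rot: [0.655, 0.755, 0.0, -0.0]
ft_force: [-0.6, 0.0, -0.5]
width: 0.0828
grip_force: 0.0
```

Emit:
{"api": "play_rows", "payload": {
  "series": [
    [0,0,-0.3,0,0,0],
    [0,0,-0.6,0,0,0],
    [0,0,-0.64,0,0,0],
    [0,0,-0.64,0,0,0]
  ]
}}

```text
time: 32.25
ee_pos: [0.5654, 0.0715, 0.3674]
eef_rot: [0.656, 0.755, 0.001, 0.001]
ft_force: [0.5, -0.4, 0.2]
width: 0.0869
grip_force: 0.0
```

Run:
```python
from plan import *
show(); plan([(429.8,-65.2,200,6.1,48),(429.8,-65.2,83,6.1,35)])
```

```text
t 32.25 grasp [565.9  71.6 203.9] psi 8.079999999999998 down [ 0.003  0.001 -1.   ] w 86.9 gf 0.0 F [ 0.5 -0.4  0.2] vel 0.05
-> [429.8, -65.2, 200] [[-0.19, -0.25, 0.005, 0.002, -0.0, 0.015], [-0.38, -0.5, 0.01, 0.005, -0.0, 0.03], [-0.57, -0.75, 0.015, 0.008, -0.0, 0.045], [-0.76, -1.0, 0.02, 0.01, -0.0, 0.06]]
-> [429.8, -65.2, 200] [[-0.016, -0.023, 0.003, -0.005, -0.001, 0.006]]
-> [429.8, -65.2, 83] [[0.0, -0.0, 0.195, 0.0, 0.0, 0.0], [0.0, -0.0, 0.39, 0.0, 0.0, 0.0], [0.0, -0.0, 0.585, 0.0, 0.0, 0.0], [0.0, -0.0, 0.78, 0.0, 0.0, 0.0]]
```

Emit:
{"api": "play_rows", "payload": {
  "series": [
    [-0.775,-1,0,0,0,0.066],
    [-0.775,-1,0,0,0,0.066],
    [-0.775,-1,0,0,0,0.066],
    [-0.775,-1,0,0,0,0.066],
    [-0.775,-1,0,0,0,0.066]
  ]
}}

```text
time: 32.75
ee_pos: [0.4297, -0.0691, 0.3642]
eef_rot: [0.671, 0.741, -0.002, -0.001]
ft_force: [0.6, 0.7, 0.3]
width: 0.0869
grip_force: 0.0
```

Emit:
{"api": "play_rows", "payload": {
  "series": [
    [0,0,0,0,0,0],
    [0,0,0,0,0,0],
    [0,0,0,0,0,0]
  ]
}}

```text
time: 33.05
ee_pos: [0.4335, -0.064, 0.3655]
eef_rot: [0.668, 0.745, 0.001, -0.001]
ft_force: [0.2, -1.0, 0.8]
width: 0.0871
grip_force: 0.0
```

Run:
```python
from plan import *
show(); plan([(429.8,-65.2,83,6.1,35)])
```

```text
t 33.05 grasp [433.4 -63.6 202. ] psi 6.239999999999995 down [-0.001  0.002 -1.   ] w 87.1 gf 0.0 F [ 0.2 -1.   0.8] vel 0.004
-> [429.8, -65.2, 83] [[-0.002, -0.006, 0.198, -0.0, -0.001, 0.001], [-0.004, -0.012, 0.396, -0.0, -0.002, 0.002], [-0.005, -0.019, 0.595, -0.001, -0.003, 0.004], [-0.007, -0.025, 0.793, -0.001, -0.004, 0.005]]
```

Emit:
{"api": "play_rows", "payload": {
  "series": [
    [-0.005,-0.025,0.25,0,0,0],
    [-0.008,-0.025,0.5,0,0,0.005],
    [-0.008,-0.025,0.75,0,-0.004,0.005],
    [-0.008,-0.025,0.793,0,-0.004,0.005],
    [-0.008,-0.025,0.793,0,-0.004,0.005]
  ]
}}

```text
time: 33.55
ee_pos: [0.4295, -0.0656, 0.2466]
eef_rot: [0.669, 0.744, -0.0, -0.001]
ft_force: [0.1, -0.8, 1.1]
width: 0.0874
grip_force: 0.0
```

Emit:
{"api": "play_rows", "payload": {
  "series": [
    [0,0,0,0,0,0],
    [0,0,0,0,0,0],
    [0,0,0,0,0,0],
    [0,0,0,0,0,0],
    [0,0,0,0,0,0]
  ],
  "fingers": -1,
  "squeeze": 30
}}

```text
time: 34.05
ee_pos: [0.4296, -0.0665, 0.2477]
eef_rot: [0.669, 0.743, -0.0, 0.001]
ft_force: [-1.6, 0.6, 7.0]
width: 0.0615
grip_force: 30.0
```

Emit:
{"api": "play_rows", "payload": {
  "series": [
    [0,0,0,0,0,0],
    [0,0,0,0,0,0],
    [0,0,0,0,0,0],
    [0,0,0,0,0,0]
  ]
}}

```text
time: 34.45
ee_pos: [0.4297, -0.0665, 0.2477]
eef_rot: [0.669, 0.743, -0.0, 0.001]
ft_force: [-1.9, -0.2, 7.4]
width: 0.0615
grip_force: 30.0
```

```bash
python3 -c "
from plan import *
show()"
```

```text
t 34.45 grasp [429.8 -66.8  84.2] psi 5.959999999999994 down [ 0.001 -0.002 -1.   ] w 61.5 gf 30.0 F [-1.9 -0.2  7.4] vel 0.002
```

Emit:
{"api": "play_rows", "payload": {
  "series": [
    [0,0,-0.06,0,0,0],
    [0,0,-0.14,0,0,0],
    [0,0,-0.2,0,0,0],
    [0,0,-0.2,0,0,0],
    [0,0,-0.2,0,0,0]
  ]
}}

```text
time: 34.95
ee_pos: [0.4293, -0.0665, 0.2772]
eef_rot: [0.669, 0.743, -0.0, 0.001]
ft_force: [1.1, 0.3, -3.5]
width: 0.0613
grip_force: 30.0
```

Run:
```python
from plan import *
show(); plan([(582,-76.2,114,6.1,30)])
```

```text
t 34.95 grasp [429.4 -66.7 113.7] psi 5.950000000000003 down [ 0.    -0.002 -1.   ] w 61.3 gf 30.0 F [ 1.1  0.3 -3.5] vel 0.014
-> [582, -76.2, 114] [[-0.034, 0.198, -0.0, 0.0, 0.0, -0.0], [-0.068, 0.396, -0.0, 0.0, 0.0, -0.0], [-0.102, 0.594, -0.0, 0.0, 0.0, -0.0], [-0.136, 0.792, -0.0, 0.0, 0.0, -0.0], [-0.17, 0.99, -0.0, 0.0, 0.0, -0.0]]
-> [582, -76.2, 114] [[-0.0, 0.016, -0.002, 0.0, 0.003, -0.005]]
```

Emit:
{"api": "play_rows", "payload": {
  "series": [
    [-0.03,0.17,0,0,0,0],
    [-0.07,0.38,0,0,0,0],
    [-0.11,0.6,0,0,0,0],
    [-0.15,0.82,0,0,0,0],
    [-0.18,1,0,0,0,0]
  ]
}}

```text
time: 35.45
ee_pos: [0.5828, -0.0781, 0.2758]
eef_rot: [0.67, 0.743, -0.001, -0.0]
ft_force: [0.2, 0.3, -3.0]
width: 0.0617
grip_force: 30.0
```

Emit:
{"api": "play_rows", "payload": {
  "series": [
    [0,0,0,0,0,0],
    [0,0,0.08,0,0,0],
    [0,0,0.12,0,0,0],
    [0,0,0.12,0,0,0],
    [0,0,0.12,0,0,0]
  ]
}}

```text
time: 35.95
ee_pos: [0.5808, -0.0778, 0.2588]
eef_rot: [0.669, 0.743, -0.001, 0.0]
ft_force: [0.1, 0.1, -2.8]
width: 0.0614
grip_force: 30.0
```

Run:
```python
from plan import *
show(); plan([(582,-77.5,85,6.1,20)])
```

```text
t 35.95 grasp [580.7 -78.   95.3] psi 5.959999999999994 down [-0.001 -0.001 -1.   ] w 61.4 gf 30.0 F [ 0.1  0.1 -2.8] vel 0.014
-> [582, -77.5, 85] [[0.001, 0.008, 0.068, -0.002, 0.003, -0.005]]
```

Emit:
{"api": "play_rows", "payload": {
  "series": [
    [0,0.008,0.03,0,0,0],
    [0,0.008,0.065,0,0,0],
    [0,0.008,0.065,0,0,0],
    [0,0.008,0.065,0,0,0]
  ]
}}

```text
time: 36.35
ee_pos: [0.5825, -0.0775, 0.2491]
eef_rot: [0.669, 0.743, -0.001, 0.0]
ft_force: [-1.1, -0.1, -3.7]
width: 0.0612
grip_force: 30.0
```

Emit:
{"api": "play_rows", "payload": {
  "series": [
    [0,0,0,0,0,0],
    [0,0,0,0,0,0],
    [0,0,0,0,0,0],
    [0,0,0,0,0,0],
    [0,0,0,0,0,0]
  ],
  "fingers": 1
}}

```text
time: 36.85
ee_pos: [0.5826, -0.0775, 0.2494]
eef_rot: [0.669, 0.743, -0.0, 0.0]
ft_force: [0.2, 0.4, -0.2]
width: 0.0858
grip_force: 0.0
```

Emit:
{"api": "play_rows", "payload": {
  "series": [
    [0,0,-0.3,0,0,0],
    [0,0,-0.6,0,0,0],
    [0,0,-0.9,0,0,0],
    [0,0,-1,0,0,0]
  ]
}}

```text
time: 37.25
ee_pos: [0.5832, -0.0767, 0.4042]
eef_rot: [0.669, 0.743, 0.001, 0.003]
ft_force: [0.4, 0.4, -0.0]
width: 0.0873
grip_force: 0.0
```

Emit:
{"api": "play_rows", "payload": {
  "series": [
    [-0.5,-1,0,0,0,0],
    [-0.5,-1,0,0,0,0],
    [-0.5,-1,0,0,0,0],
    [-0.5,-1,0,0,0,0],
    [-0.5,-1,0,0,0,0]
  ]
}}

```text
time: 37.75
ee_pos: [0.4391, -0.1696, 0.3991]
eef_rot: [0.671, 0.741, -0.002, 0.001]
ft_force: [1.2, 0.1, 0.7]
width: 0.0874
grip_force: 0.0
```

Emit:
{"api": "play_rows", "payload": {
  "series": [
    [0,-0.9,0,0,0,0],
    [0,-0.9,0,0,0,0],
    [0,-0.9,0,0,0,0],
    [0,-0.9,0,0,0,0],
    [0,-0.9,0,0,0,0]
  ]
}}

```text
time: 38.25
ee_pos: [0.3073, -0.1812, 0.3995]
eef_rot: [0.669, 0.743, -0.001, 0.001]
ft_force: [1.0, 0.5, 0.5]
width: 0.0869
grip_force: 0.0
```

Run:
```python
from plan import *
show(); im=vision.camera('top'); cv2.imwrite('pics/top9.png',im)
a=cv2.imread('pics/top0.png')
c=lambda i:cv2.resize(i[75:175,240:410],None,fx=4.6,fy=3,interpolation=2)
cv2.imwrite('pics/cmp.png',np.vstack([c(a),c(im)]))
for o,z in (('stone',.030),('pad',.005),('guide',.030),('mat',.004)):
  for e in spotter.regions_of('top',o):
    m=e['pixels'].astype(np.uint8); cs=max(cv2.findContours(m,0,cv2.CHAIN_APPROX_NONE)[0],key=cv2.contourArea)
    print(o,round(e['conf'],2),np.round(np.hstack(cv2.minAreaRect((back('top',cs[:,0],z)[:,:2]*1000).astype(np.float32))),1))
```

```text
t 38.25 grasp [ 307.4 -181.5  236. ] psi 5.969999999999999 down [ 0.    -0.002 -1.   ] w 86.9 gf 0.0 F [1.  0.5 0.5] vel 0.033
stone 0.83 [441.4 344.7  47.7 124.1   7.7]
stone 0.58 [281.3 288.6 126.8  48.3  68. ]
pad 0.9 [445.7 347.7  85.5 153.3   7.2]
mat 0.39 [ 456.6 -382.2   31.4   18.5   89.1]
```

View pics/cmp.png

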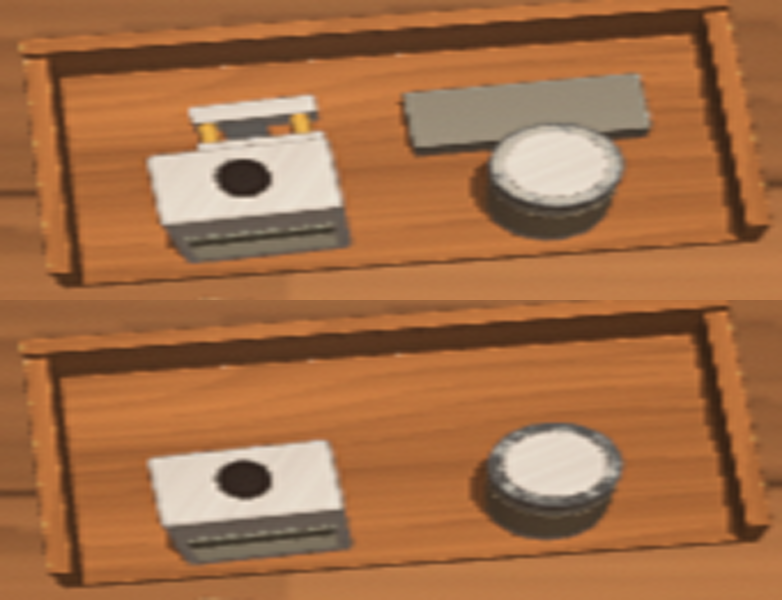

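View pics/top9.png

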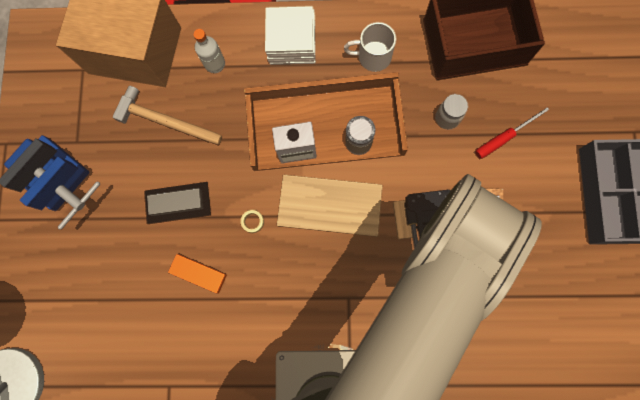

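The before/after pair matches: cap (244,178) and (244,179), can lid (556,165) at the same place within 1 px of the enlarged crop. The stone sits in the middle of the pad at (177,203). The arm now hides the mat, but I measured the guide on it after release. Handing in.

```bash
python3 -c "
from h import *
print(job.close_job())"
```

```text
the job is handed in; nothing more can be done
None
```

The job is handed in at about 38 s, with no verdict returned: the stone is centred on the pad, the guide is on the mat, and the tin and can are back within a few mm of their starting spots.

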